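Lock the cam-arm coupling onto the gel tank

ROBOT

A 6-joint arm with a two-finger parallel gripper is mounted at the origin on the work surface. World frame = base frame: x ahead of the robot, y to its left, z up, the work surface at z = 0. Lengths are in m, angles in rad, forces in N, time in s.
With the tool pointing down it reaches from about 0.25 to 0.725 m from the base axis. Payload 4 kg.
Tool frame: the origin (TCP) lies on the centre line of the jaws, within the pads' length; the fingertips stand 11 mm ahead of it and the grasp point (between the pads) lies 8 mm behind it; z points along the fingers, x is the direction in which the jaws open and shut, and the axes are right-handed (so a half turn about z gives the same grasp; the last joint's range is limited). The gripper opens to 85 mm and grips with 20 to 120 N. Pads are 22 mm wide; open, the fingers measure 114 mm over their backs; the gripper's body (76 mm by 85 mm) begins 54 mm behind the grasp point. The pads swing forward as they close: fully open they stand 13 mm farther back than shut.
Start: joints at [1.263, 0.241, 0.005, 1.335, 0, 1.571], TCP at [0.151, 0.477, 0.209] pointing down, gripper open.
Joint ranges: [-2.72, 2.72], [-1.05, 1.87], [-1.09, 1.28], [-1.99, 2.15], [-1.42, 1.44], [-3.14, 3.14]. Speed limits (rad/s): [2.79, 2.79, 3.14, 3.14, 3.14, 3.14].

INTERFACE

Orientations are given as a unit quaternion [x, y, z, w].
In Python, from workcell import bot, viewer, order gives the robot as it stands. The module is installed in compiled form; this text tells all that it offers.
- The arm moves only by the tool send_rows, never from a script. Its argument "increments" is a list that holds one entry, the list of rows, each a list of 4 numbers: the shift along the tool's x, y, z in m, then the turn about the tool's z in degrees. A call has exactly 8 rows; each row shifts and turns the pose as measured when the row begins, along the tool's axes as they then stand; what a row does not reach is not made up. A row lasts 1/10 s, in which the tool goes at most 50 mm and 8.59 degrees, less where a joint would pass 70% of its speed; a pose out of reach is approached as far as the arm can. A call is refused whole if a number of a shift passes 0.05 or a number of a turn 8.59, either way. A call with a gripper value outside its range is refused whole. "hand" is the closure, from -1 (fully open) to 1 (shut), so that 0 is half open, set as the call begins (left out, the last holds). The fingers move at their own pace and stop on an object; the grip force is fixed at half the most. Time passes only in rows, so rows that do not move let the fingers close, or fill a call up. It gives the time, the measured TCP pose, the force and the opening at its end, in the units of the state.
- bot.get_obs(): the state, without advancing time (a new reading comes with each control period).
- viewer.camera(name): name is "scene" or "top" or "wrist"; returns a dict with "image" (420x560x3 uint8, red, green, blue), "range_z" (420x560 float32, m along the optical axis (not along the pixel's ray), 0 where there is no reading), "camera_matrix" (3x3 intrinsics, pixels), "eye" and "rotation" of the camera in the world. Camera axes: x right, y down, z forward; pixel columns grow to the right and rows downward; lengths in m; the calibration is good to about 2 mm. A picture is of the moment at which its call begins.
- order.job_done(): hands the job in, once; it reports no verdict.
The state is a dict: "clock": time; "joint_pos": joint angles; "joint_vel": joint speeds; "tau": joint torques, N m; "eef_pos": TCP position; "tool_rot": TCP orientation; "ft_force": force on the tool from outside, world axes, zero at the start; "ft_torque": the same for the moment, N m; "grip_width": finger opening in m.
Only numpy, scipy, OpenCV 4.12 (cv2) and the standard library are available. Lean on these libraries where they do the work, as an engineer would, in place of code of your own. Each camera call takes 0.05 s, during which the arm holds its last target.

TASK

Close off the orange gel tank on the clinic trolley: with its two cam arms still up, push the orange cam-arm coupling down onto the tank's grooved adaptor until it is fully home, upright on the orange flange. Then swing its two cam arms down, one after the other, until each stops, and let go. The green coupling and the green tank are for another job.

Things in the scene. Friction and masses are not known exactly. Their poses are not given: they have to be found in the camera images.
- coupling_orange_mid (a point): Loose coupling with orange bands, upright, mouth down (a green one is not wanted), 0.44 kg. Point on its axis half-way up, 45 mm above rim and below top; z up. Body 56 mm across, up to 1 mm above this point; then round orange grip, 30 mm across, 43 mm tall: grasp 25 mm above this point, closing along own x, across the arms. Mouth 42.6 mm wide, 40 deep. Any yaw fits
- tank_orange_seat (a point): Centre of top face of the orange flange (68 mm wide, 92 mm above table, 12 above tank top) on the fixed white tank (not the green one): the coupling's rim rests here when home. Steel adaptor on it 40 mm wide, grooved, tapering to 26 mm at its top, 36 mm up; a black plunger stands 16 mm out of that: the coupling must push it down the last 12 mm against 8 N friction; it stays down
- cam_left (a joint): Steel cam arm on the orange coupling's own +y side, 62 mm long, 16 wide, 6 thick, black tip. Hinge 33 mm from the coupling's axis, 22 mm above its rim (23 below its mid point). Angle in rad: 0 = outwards and 45 degrees up, grows as it swings down, 1.396 = down at its stop, 35 degrees below level. Starts at 0 to 0.35, stays where left. Press it from above (2 N) 36 mm out from the hinge
- cam_right (a joint): The same kind of cam arm on the orange coupling's own -y side (hinge at y = -33 mm, arm pointing out along -y): 0 = 45 degrees up, grows as it swings down, 1.396 = down at its stop
Mind the look-alikes: they are no part of the job. What is shaped like the part that bears coupling_orange_mid but pink or red is not meant. What is shaped like the part that bears tank_orange_seat but brown is not meant.

How it is judged:
On the way, in this order (a step that is already met when the one before it is completed fails the run):
1. the orange coupling is fully home and upright on the orange tank's adaptor with both cam arms still up (horizontal distance between coupling_orange_mid and tank_orange_seat below 0.012 m and z of coupling_orange_mid in the frame of tank_orange_seat below 0.05 m and angle between coupling_orange_mid's own z axis and vertical below 0.17 rad and value of joint each of cam_left, cam_right below 0.75 rad), for 0.2 s.
2. one cam arm is swung down while the other is still up, the coupling staying on the adaptor (horizontal distance between coupling_orange_mid and tank_orange_seat below 0.015 m and z of coupling_orange_mid in the frame of tank_orange_seat below 0.054 m and ((value of joint cam_left above 1.2 rad and value of joint cam_right below 0.9 rad) or (value of joint cam_right above 1.2 rad and value of joint cam_left below 0.9 rad))), for 0.1 s.
At the end, for the whole second after the job is handed in: The orange coupling sits on the orange tank's adaptor, its middle within 12 mm of the adaptor's axis and no more than 5 mm above its fully-home height, tilted less than 0.17 rad (10 degrees), and both its cam arms are down past 1.2 rad (stop at 1.396) (horizontal distance between coupling_orange_mid and tank_orange_seat below 0.012 m and z of coupling_orange_mid in the frame of tank_orange_seat below 0.05 m and angle between coupling_orange_mid's own z axis and vertical below 0.17 rad and value of joint each of cam_left, cam_right above 1.2 rad); the robot touches nothing.
It also fails if it takes over 58 s, if anything falls off the work surface, if the arm or the gripper's body presses on something with over 40 N, if the wrist force passes 120 N, or if a joint passes its speed limit or range.

## Working session

There is one attempt and no reset: what is moved stays moved. The work goes in short steps, Python scripts to look and compute and a tool call to move; the robot and the scene stay as the last step left them, time stands still between calls to the robot, and variables do not carry over. Pictures are saved under pics/ and viewed, and the job is handed in when it is done.

Besides the shell and the picture viewer there is one more tool, called after ">>>" in YAML: its name, and indented under it one key for each argument. send_rows: Moves the arm, as the interface text tells. Its arguments: {"type":"object","properties":{"increments":{"type":"array","items":{"type":"array","items":{"type":"array","items":{"type":"number"}}}},"hand":{"type":"number"}},"required":["increments"]}

```bash
mkdir -p pics; cat > h.py <<'E'
import numpy as np, cv2
from workcell import bot, viewer, order
def shot(n,f):
    c=viewer.camera(n); cv2.imwrite(f'pics/{f}.png',c['image'][:,:,::-1]); np.savez(f'pics/{f}.npz',**c); return c
def pts(c):
    z=c['range_z']; K=c['camera_matrix']; v,u=np.indices(z.shape)
    p=np.stack([(u-K[0,2])/K[0,0]*z,(v-K[1,2])/K[1,1]*z,z],-1)
    return p@np.array(c['rotation']).T+np.array(c['eye'])
E
python3 - <<'E'
from h import *
for n in('scene','top','wrist'):
    c=shot(n,n+'0'); print(n,c['eye'],c['rotation'])
o=bot.get_obs(); print(o)
a=[cv2.imread(f'pics/{n}0.png') for n in('scene','top')]
E
```

```text
scene [1.05411334 0.29963592 0.67780419] [ 0.47938277  0.76543615 -0.36775597 -0.22148409]
top [0.23423152 0.00344463 1.28633699] [ 0.70860837 -0.7004352   0.05964659 -0.06088512]
wrist [0.07587339 0.50114545 0.37283285] [0.79708641 0.5831745  0.09181696 0.1270055 ]
{'clock': 0.15, 'joint_pos': array([ 1.26295875e+00,  2.41208764e-01,  4.01653067e-03,  1.33521787e+00,
       -4.12115350e-06,  1.57079036e+00]), 'joint_vel': array([-0.00039088, -0.00199482,  0.00376128, -0.00094884, -0.00037513,
       -0.00068278]), 'tau': array([-5.33458308e-05, -3.72635329e+01,  2.52638537e+01,  1.23406210e-02,
        3.23437507e-05, -1.43569594e-05]), 'eef_pos': array([0.15133977, 0.47598933, 0.20822652]), 'tool_rot': array([ 8.07153034e-01,  5.90341705e-01, -6.50070579e-04,  4.78000472e-04]), 'ft_force': array([ 0.99451222,  0.1747611 , -0.33211024]), 'ft_torque': array([0.04364807, 0.02577903, 0.08107659]), 'grip_width': 0.08506520604529372}
```

View pics/scene0.png

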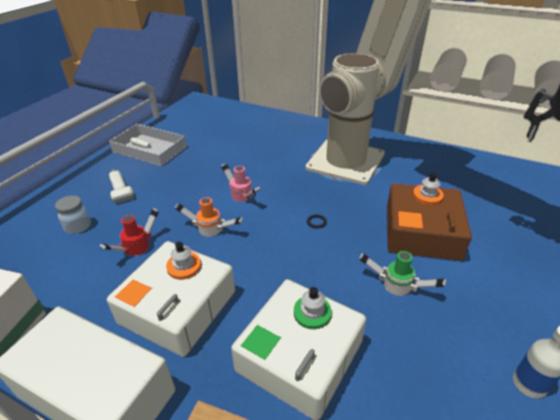

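View pics/top0.png

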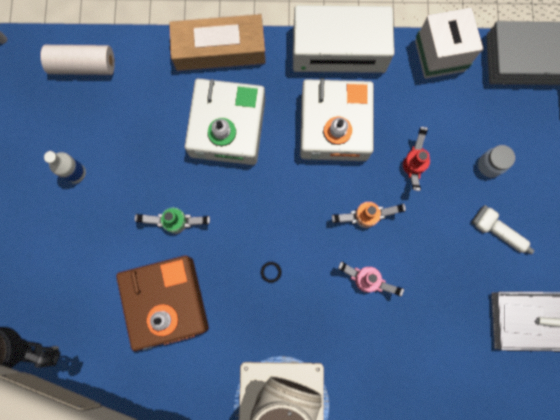

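View pics/wrist0.png

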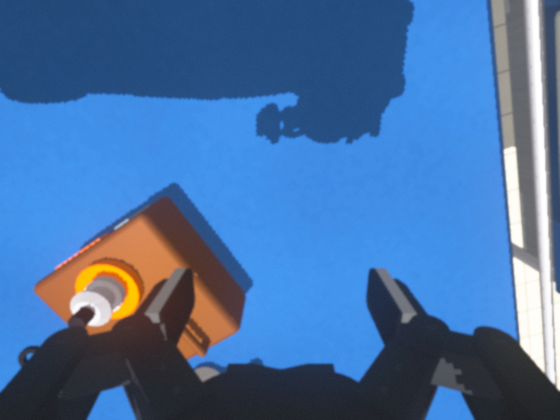

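The top view has the orange coupling at about (369,213), the orange tank's flange at (338,128), and the pink, red and brown look-alikes away from both. Next I measure from the top and scene clouds.

```bash
cat >> h.py <<'E'
from scipy.spatial.transform import Rotation as R
def pts(c):
    z=c['range_z']; K=c['camera_matrix']; v,u=np.indices(z.shape)
    p=np.stack([(u-K[0,2])/K[0,0]*z,(v-K[1,2])/K[1,1]*z,z],-1)
    return R.from_quat(c['rotation']).apply(p.reshape(-1,3)).reshape(p.shape)+np.array(c['eye'])
def circ(q):
    A=np.c_[2*q,np.ones(len(q))]; s=np.linalg.lstsq(A,(q**2).sum(1),rcond=None)[0]
    return s[:2],np.sqrt(s[2]+s[0]**2+s[1]**2)
E
python3 - <<'E'
from h import *
for n in('top','scene'):
    c=dict(np.load(f'pics/{n}0.npz')); P=pts(c); hsv=cv2.cvtColor(c['image'],cv2.COLOR_RGB2HSV)
    org=(hsv[...,0]>=5)&(hsv[...,0]<=20)&(hsv[...,1]>150)&(hsv[...,2]>140)&(c['range_z']>0)
    k,l,s,_=cv2.connectedComponentsWithStats(org.astype(np.uint8))
    for i in range(1,k):
        if s[i,4]<30: continue
        q=P[l==i]; print(n,s[i],q.mean(0).round(4),q.min(0).round(3),q.max(0).round(3))
E
```

```text
top [348  85  18  17 290] [ 0.7299 -0.1716  0.0806] [ 0.709 -0.193  0.074] [ 0.752 -0.151  0.088]
top [324 121  27  22 174] [ 0.6214 -0.1187  0.0916] [ 0.604 -0.154  0.084] [ 0.657 -0.093  0.099]
top [359 204  20  19 138] [ 0.4404 -0.1964  0.0597] [ 0.423 -0.224  0.039] [ 0.467 -0.178  0.093]
top [160 259  28  29 597] [0.2972 0.2475 0.0803] [0.266 0.215 0.075] [0.329 0.279 0.087]
top [146 303  33  34 495] [0.1942 0.2634 0.0887] [0.158 0.232 0.074] [0.23  0.304 0.1  ]
scene [413 186  31  19 276] [0.2064 0.2646 0.0898] [0.146 0.227 0.077] [0.232 0.299 0.095]
scene [198 200  20  22 202] [ 0.4564 -0.1986  0.0614] [ 0.422 -0.227  0.045] [ 0.471 -0.177  0.092]
scene [398 210  26  19 417] [0.2968 0.2463 0.0805] [0.262 0.215 0.078] [0.329 0.278 0.085]
scene [167 253  34  26 322] [ 0.6482 -0.1167  0.0921] [ 0.606 -0.157  0.085] [ 0.672 -0.092  0.095]
scene [116 280  35  26 464] [ 0.7313 -0.1729  0.0813] [ 0.707 -0.197  0.078] [ 0.754 -0.149  0.084]
```

```bash
python3 - <<'E'
from h import *
for n in('top','scene'):
    c=dict(np.load(f'pics/{n}0.npz')); P=pts(c); hsv=cv2.cvtColor(c['image'],cv2.COLOR_RGB2HSV)
    ok=c['range_z']>0
    m=ok&(np.hypot(P[...,0]-.446,P[...,1]+.2)<.1)&(P[...,2]>.012)&(P[...,2]<.15)
    q=P[m]; 
    t=q[q[:,2]>.084]; print(n,'top face',t.mean(0),len(t))
    r=np.hypot(q[:,0]-.446,q[:,1]+.2); a=q[r>.04]
    d=np.cov(a[:,:2].T); w,V=np.linalg.eigh(d); print('arm dir',V[:,1],np.degrees(np.arctan2(V[1,1],V[0,1])),'n',len(a))
    for sgn in(1,-1):
        s=a[((a[:,:2]-[.446,-.2])@V[:,1])*sgn>0]; print(sgn,s.mean(0),s[:,2].min(),s[:,2].max(), s[np.argmax(np.hypot(s[:,0]-.446,s[:,1]+.2))])
    # flange
    org=(hsv[...,0]>=5)&(hsv[...,0]<=22)&(hsv[...,1]>130)
    f=ok&org&(np.hypot(P[...,0]-.637,P[...,1]+.125)<.045)&(P[...,2]>.084)
    hull=cv2.convexHull(P[f][:,:2].astype(np.float32))[:,0]; print('fl',circ(hull.astype(float)), cv2.minEnclosingCircle(hull),P[f][:,2].mean())
    g=ok&(np.hypot(P[...,0]-.637,P[...,1]+.125)<.045)&(P[...,2]>.104)
    print('adaptor',P[g].mean(0),P[g].min(0),P[g].max(0))
E
```

```text
top top face [ 0.44541394 -0.20069595  0.08909325] 132
arm dir [-0.16322564  0.98658876] 99.3941738277712 n 298
1 [ 0.43526947 -0.13595046  0.04251824] 0.027400217884494094 0.05639066407050475 [ 0.42951035 -0.11460423  0.04939505]
-1 [ 0.45620087 -0.26239744  0.04563867] 0.020360464384514554 0.063092899742347 [ 0.4665397  -0.284072    0.05401783]
fl (array([ 0.63277033, -0.12422092]), np.float64(0.031206595594229964)) ((0.6325896382331848, -0.12424620240926743), 0.03210555762052536) 0.09166535849558749
adaptor [ 0.63373966 -0.12420465  0.12828134] [ 0.61603934 -0.1432498   0.10583571] [ 0.65602594 -0.10573773  0.14668306]
scene top face [ 0.45009522 -0.20037816  0.08928919] 92
arm dir [-0.15309279  0.98821182] 98.80620115505461 n 244
1 [ 0.4398064  -0.13501039  0.04305425] 0.029451011453243137 0.055638463605038435 [ 0.43439147 -0.11506062  0.05272211]
-1 [ 0.45941751 -0.26096781  0.04359951] 0.013032484247068377 0.0600916653572614 [ 0.45840629 -0.286115    0.05758101]
fl (array([ 0.63816185, -0.12518627]), np.float64(0.03328724285326746)) ((0.638094961643219, -0.12434703856706619), 0.03461115434765816) 0.09170620065749849
adaptor [ 0.64275113 -0.12115798  0.12727978] [ 0.61759289 -0.14401591  0.10431756] [ 0.65887397 -0.10601236  0.14611761]
```

```bash
cat >> h.py <<'E'
def plan(target, xang, n=8, maxstep=0.05):
    """rows in tool axes from current pose to target xyz with tool x at world angle xang (deg, mod 180)"""
    o=bot.get_obs(); p=o['eef_pos'].copy(); M=R.from_quat(o['tool_rot'])
    x=M.as_matrix()[:,0]; cur=np.degrees(np.arctan2(x[1],x[0]))
    dA=(xang-cur+90)%180-90 if xang is not None else 0
    d=(np.array(target)-p)/n; out=[]
    for i in range(n):
        t=M.inv().apply(d); tz=-dA/n
        out.append([round(float(v),4) for v in t]+[round(float(tz),2)])
        M=M*R.from_euler('z',tz,degrees=True)
    print('clock',o['clock'],'pos',p.round(4),'xang',round(cur,2),'F',o['ft_force'].round(1),'w',round(o['grip_width'],4))
    for k in range(0,n,8): print(out[k:k+8])
E
python3 -c "
from h import *
plan([.447,-.2,.208],9.1,24)
o=bot.get_obs();c=np.load('pics/wrist0.npz');T=R.from_quat(o['tool_rot']);print(T.inv().apply(c['eye']-o['eef_pos']),(T.inv()*R.from_quat(c['rotation'])).as_matrix())"
```

```text
clock 0.15 pos [0.1513 0.476  0.2082] xang 72.36 F [ 1.   0.2 -0.3] w 0.0851
[[-0.0231, 0.0203, 0.0, 2.64], [-0.0222, 0.0213, 0.0, 2.64], [-0.0211, 0.0223, 0.0, 2.64], [-0.0201, 0.0233, 0.0, 2.64], [-0.019, 0.0242, 0.0, 2.64], [-0.0179, 0.025, 0.0, 2.64], [-0.0167, 0.0258, 0.0, 2.64], [-0.0155, 0.0265, 0.0, 2.64]]
[[-0.0143, 0.0272, 0.0, 2.64], [-0.013, 0.0279, 0.0, 2.64], [-0.0117, 0.0284, 0.0, 2.64], [-0.0104, 0.0289, 0.0, 2.64], [-0.009, 0.0294, 0.0, 2.64], [-0.0077, 0.0298, 0.0, 2.64], [-0.0063, 0.0301, 0.0, 2.64], [-0.0049, 0.0303, 0.0, 2.64]]
[[-0.0035, 0.0305, 0.0, 2.64], [-0.0021, 0.0307, 0.0, 2.64], [-0.0007, 0.0307, 0.0, 2.64], [0.0007, 0.0307, 0.0, 2.64], [0.0021, 0.0307, 0.0, 2.64], [0.0035, 0.0305, 0.0, 2.64], [0.0049, 0.0303, 0.0, 2.64], [0.0063, 0.0301, 0.0, 2.64]]
[ 0.00084218 -0.07954036 -0.16460823] [[ 9.99999988e-01  8.35124725e-05 -1.27249729e-04]
 [-4.00195274e-05  9.50881219e-01  3.09555982e-01]
 [ 1.46851163e-04 -3.09555973e-01  9.50881211e-01]]
```

>>> send_rows:
  increments:
    - [[-0.023,0.02,0,2.6],[-0.022,0.021,0,2.6],[-0.021,0.022,0,2.6],[-0.02,0.023,0,2.6],[-0.019,0.024,0,2.6],[-0.018,0.025,0,2.6],[-0.017,0.026,0,2.6],[-0.016,0.027,0,2.6]]
  hand: -1

```text
clock: 0.95
eef_pos: [0.2491, 0.2442, 0.2054]
tool_rot: [0.902, 0.432, -0.002, 0.002]
ft_force: [0.4, 0.2, -0.2]
grip_width: 0.0855
```

>>> send_rows:
  increments:
    - [[-0.014,0.027,0,2.6],[-0.013,0.028,0,2.6],[-0.012,0.028,0,2.6],[-0.01,0.029,0,2.6],[-0.009,0.029,0,2.6],[-0.008,0.03,0,2.6],[-0.006,0.03,0,2.6],[-0.005,0.03,0,2.6]]

```text
clock: 1.75
eef_pos: [0.3468, 0.0089, 0.2057]
tool_rot: [0.967, 0.255, -0.002, 0.002]
ft_force: [1.4, 0.1, 0.5]
grip_width: 0.0856
```

```bash
python3 -c "
from h import *
plan([.447,-.2,.208],9.1,8)"
```

```text
clock 1.75 pos [0.3468 0.0089 0.2057] xang 29.59 F [1.4 0.1 0.5] w 0.0856
[[-0.002, 0.0289, -0.0002, 2.56], [-0.0007, 0.0289, -0.0002, 2.56], [0.0006, 0.029, -0.0002, 2.56], [0.0019, 0.0289, -0.0002, 2.56], [0.0032, 0.0288, -0.0002, 2.56], [0.0044, 0.0286, -0.0002, 2.56], [0.0057, 0.0284, -0.0002, 2.56], [0.007, 0.0281, -0.0002, 2.56]]
```

>>> send_rows:
  increments:
    - [[-0.002,0.029,0,2.6],[-0.001,0.029,0,2.6],[0.001,0.029,0,2.6],[0.002,0.029,0,2.6],[0.003,0.029,0,2.6],[0.004,0.029,0,2.6],[0.006,0.028,0,2.6],[0.007,0.028,0,2.6]]

```text
clock: 2.55
eef_pos: [0.4457, -0.2114, 0.2047]
tool_rot: [0.998, 0.067, -0.003, 0.002]
ft_force: [-0.1, 0.3, 0.7]
grip_width: 0.0853
```

```bash
python3 -c "
from h import *
c=shot('wrist','w1')
plan([.447,-.2,.208],9.1,8)
P=pts(c);ok=c['range_z']>0
m=ok&(np.hypot(P[...,0]-.447,P[...,1]+.2)<.1)&(P[...,2]>.012)&(P[...,2]<.1)
q=P[m];t=q[q[:,2]>.086];print('top',t.mean(0),len(t))
h=cv2.convexHull(t[:,:2].astype(np.float32))[:,0].astype(float);print(circ(h),cv2.minEnclosingCircle(h.astype(np.float32)))
r=np.hypot(q[:,0]-.447,q[:,1]+.2);a=q[(r>.045)];w,V=np.linalg.eigh(np.cov(a[:,:2].T));print(np.degrees(np.arctan2(V[1,1],V[0,1]))%180,len(a))
for s in(1,-1):
  b=a[(a[:,1]+.2)*s>0];print(b.mean(0),b[:,2].max(),len(b), b[np.argmax(np.hypot(b[:,0]-.447,b[:,1]+.2))])
"
```

```text
clock 2.6 pos [ 0.4478 -0.2153  0.2043] xang 7.48 F [ 3.6 -2.6  1.6] w 0.0852
[[0.0002, -0.0019, -0.0005, -0.2], [0.0002, -0.0019, -0.0005, -0.2], [0.0002, -0.0019, -0.0005, -0.2], [0.0002, -0.0019, -0.0005, -0.2], [0.0002, -0.0019, -0.0005, -0.2], [0.0002, -0.0019, -0.0005, -0.2], [0.0002, -0.0019, -0.0005, -0.2], [0.0002, -0.0019, -0.0005, -0.2]]
top [ 0.4454282  -0.19967675  0.08903305] 714
(array([ 0.44551901, -0.20029807]), np.float64(0.01454881467844096)) ((0.4455440044403076, -0.20036201179027557), 0.014931503683328629)
99.4224763199082 1304
[ 0.43422917 -0.13254687  0.04378567] 0.05413357121832796 723 [ 0.42578057 -0.11414164  0.04929924]
[ 0.45611467 -0.26455602  0.04773177] 0.06036216745812778 581 [ 0.45255007 -0.28439344  0.05619519]
```

View pics/w1.png

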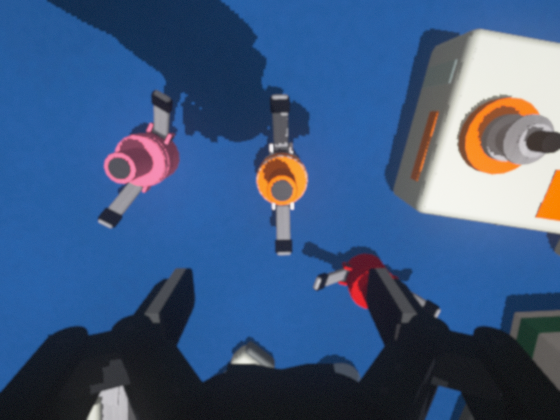

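The wrist view centres on the orange coupling at (283,185), between pink (135,160) and red (365,280), with the fingers clear. I settle above it and measure again.

>>> send_rows:
  increments:
    - [[0,-0.002,-0.001,0],[0,-0.002,0,0],[0,-0.002,0,0],[0,-0.002,0,0],[0,-0.002,0,-0.2],[0,-0.002,0,-0.2],[0,-0.002,0,0],[0,0,0,0]]

```text
clock: 3.4
eef_pos: [0.444, -0.1975, 0.2047]
tool_rot: [0.997, 0.071, -0.003, 0.002]
ft_force: [0.6, -0.2, -0.1]
grip_width: 0.0852
```

```bash
cat > m.py <<'E'
from h import *
def coup(c,x0,y0,zt):
    P=pts(c);ok=c['range_z']>0
    m=ok&(np.hypot(P[...,0]-x0,P[...,1]-y0)<.1)&(P[...,2]>zt-.08)&(P[...,2]<zt+.01)
    q=P[m];t=q[(q[:,2]>zt-.004)&(np.hypot(q[:,0]-x0,q[:,1]-y0)<.03)]
    h=cv2.convexHull(t[:,:2].astype(np.float32))[:,0];print('top',t.mean(0),len(t),cv2.minEnclosingCircle(h))
    r=np.hypot(q[:,0]-x0,q[:,1]-y0);a=q[(r>.045)];w,V=np.linalg.eigh(np.cov(a[:,:2].T));print('armdir',np.degrees(np.arctan2(V[1,1],V[0,1]))%180)
E
python3 -c "
from m import *
c=shot('wrist','w2'); coup(c,.4455,-.2,.09)
plan([.4455,-.2003,.062],9.3,16)
"
```

```text
top [ 0.44539143 -0.19959203  0.08901144] 686 ((0.44557374715805054, -0.20027844607830048), 0.015006739646196365)
armdir 99.26610329160862
clock 3.45 pos [ 0.4441 -0.1976  0.2047] xang 8.1 F [-0.4 -0.  -0.2] w 0.0852
[[0.0001, 0.0001, 0.0089, -0.08], [0.0001, 0.0001, 0.0089, -0.08], [0.0001, 0.0001, 0.0089, -0.08], [0.0001, 0.0001, 0.0089, -0.08], [0.0001, 0.0001, 0.0089, -0.08], [0.0001, 0.0001, 0.0089, -0.08], [0.0001, 0.0001, 0.0089, -0.08], [0.0001, 0.0001, 0.0089, -0.08]]
[[0.0001, 0.0001, 0.0089, -0.08], [0.0001, 0.0001, 0.0089, -0.08], [0.0001, 0.0001, 0.0089, -0.08], [0.0001, 0.0001, 0.0089, -0.08], [0.0001, 0.0001, 0.0089, -0.08], [0.0001, 0.0001, 0.0089, -0.08], [0.0001, 0.0001, 0.0089, -0.08], [0.0001, 0.0001, 0.0089, -0.08]]
```

>>> send_rows:
  increments:
    - [[0.0003,0.0005,0.014,-0.3],[0.0003,0.0005,0.014,-0.3],[0.0003,0.0005,0.014,-0.3],[0.0003,0.0005,0.014,-0.3],[0.0003,0,0.014,0],[0,0,0.014,0],[0,0,0.014,0],[0,0,0.01,0]]

```text
clock: 4.25
eef_pos: [0.4481, -0.2018, 0.0954]
tool_rot: [0.997, 0.081, 0.0, 0.004]
ft_force: [0.5, 0.1, 0.5]
grip_width: 0.0854
```

```bash
python3 -c "
from m import *
plan([.4455,-.2003,.062],9.3,8)
"
```

```text
clock 4.25 pos [ 0.4481 -0.2018  0.0954] xang 9.31 F [0.5 0.1 0.5] w 0.0854
[[-0.0003, -0.0003, 0.0042, 0.0], [-0.0003, -0.0003, 0.0042, 0.0], [-0.0003, -0.0003, 0.0042, 0.0], [-0.0003, -0.0003, 0.0042, 0.0], [-0.0003, -0.0003, 0.0042, 0.0], [-0.0003, -0.0003, 0.0042, 0.0], [-0.0003, -0.0003, 0.0042, 0.0], [-0.0003, -0.0003, 0.0042, 0.0]]
```

>>> send_rows:
  increments:
    - [[-0.0005,-0.0003,0.005,0],[-0.0005,-0.0003,0.005,0],[-0.0005,-0.0003,0.005,0],[-0.0003,-0.0003,0.005,0],[-0.0003,-0.0003,0.005,0],[0,0,0.004,0],[0,0,0.002,0],[0,0,0,0]]

```text
clock: 5.05
eef_pos: [0.4461, -0.2011, 0.0623]
tool_rot: [0.997, 0.081, 0.0, 0.004]
ft_force: [0.4, 0.1, -0.7]
grip_width: 0.0855
```

```bash
python3 -c "
from m import *
plan([.4455,-.2003,.062],9.3,8)
"
```

```text
clock 5.05 pos [ 0.4461 -0.2011  0.0623] xang 9.3 F [ 0.4  0.1 -0.7] w 0.0855
[[-0.0001, -0.0001, 0.0, 0.0], [-0.0001, -0.0001, 0.0, 0.0], [-0.0001, -0.0001, 0.0, 0.0], [-0.0001, -0.0001, 0.0, 0.0], [-0.0001, -0.0001, 0.0, 0.0], [-0.0001, -0.0001, 0.0, 0.0], [-0.0001, -0.0001, 0.0, 0.0], [-0.0001, -0.0001, 0.0, 0.0]]
```

On the coupling to within 1 mm; closing.

>>> send_rows:
  increments:
    - [[0,0,0,0],[0,0,0,0],[0,0,0,0],[0,0,0,0],[0,0,0,0],[0,0,0,0],[0,0,0,0],[0,0,0,0]]
  hand: 1

```text
clock: 5.85
eef_pos: [0.4463, -0.2015, 0.0633]
tool_rot: [0.997, 0.081, 0.001, 0.005]
ft_force: [-0.8, 0.2, 0.2]
grip_width: 0.0252
```

```bash
python3 -c "
from m import *
plan([.4455,-.2003,.062],9.3,8)
c=shot('wrist','w3')
"
```

```text
clock 5.85 pos [ 0.4463 -0.2015  0.0633] xang 9.29 F [-0.8  0.2  0.2] w 0.0252
[[-0.0001, -0.0002, 0.0002, -0.0], [-0.0001, -0.0002, 0.0002, -0.0], [-0.0001, -0.0002, 0.0002, -0.0], [-0.0001, -0.0002, 0.0002, -0.0], [-0.0001, -0.0002, 0.0002, -0.0], [-0.0001, -0.0002, 0.0002, -0.0], [-0.0001, -0.0002, 0.0002, -0.0], [-0.0001, -0.0002, 0.0002, -0.0]]
```

View pics/w3.png

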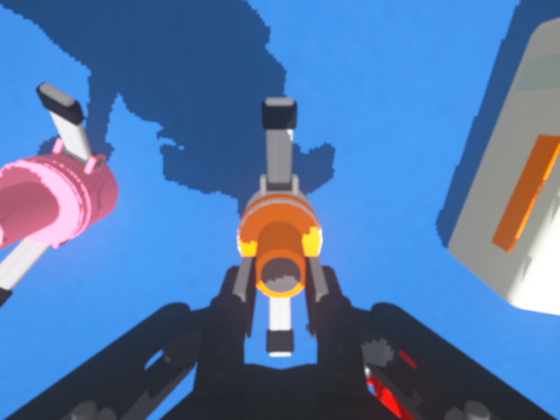

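The fingers hold the orange grip at (280,260), with the cam arms clear on both sides. Lifting.

>>> send_rows:
  increments:
    - [[0,0,-0.005,0],[0,0,-0.015,0],[0,0,-0.025,0],[0,0,-0.03,0],[0,0,-0.03,0],[0,0,-0.03,0],[0,0,-0.025,0],[0,0,-0.015,0]]

```text
clock: 6.7
eef_pos: [0.4402, -0.1967, 0.237]
tool_rot: [0.997, 0.081, -0.009, -0.001]
ft_force: [-0.6, -0.5, -3.8]
grip_width: 0.0253
```

```bash
python3 -c "
from m import *
c=shot('wrist','w4')
plan([.6355,-.1246,.24],None,16)
P=pts(c)
hsv=cv2.cvtColor(c['image'],cv2.COLOR_RGB2HSV)
o=bot.get_obs()
print((np.hypot(P[...,0]-.6355,P[...,1]+.1246)<.04).sum())
"
```

```text
clock 6.75 pos [ 0.4412 -0.1971  0.2391] xang 9.32 F [ 0.8 -1.2 -0.7] w 0.0255
[[0.0127, -0.0025, -0.0002, 0.0], [0.0127, -0.0025, -0.0002, 0.0], [0.0127, -0.0025, -0.0002, 0.0], [0.0127, -0.0025, -0.0002, 0.0], [0.0127, -0.0025, -0.0002, 0.0], [0.0127, -0.0025, -0.0002, 0.0], [0.0127, -0.0025, -0.0002, 0.0], [0.0127, -0.0025, -0.0002, 0.0]]
[[0.0127, -0.0025, -0.0002, 0.0], [0.0127, -0.0025, -0.0002, 0.0], [0.0127, -0.0025, -0.0002, 0.0], [0.0127, -0.0025, -0.0002, 0.0], [0.0127, -0.0025, -0.0002, 0.0], [0.0127, -0.0025, -0.0002, 0.0], [0.0127, -0.0025, -0.0002, 0.0], [0.0127, -0.0025, -0.0002, 0.0]]
5168
```

View pics/w4.png

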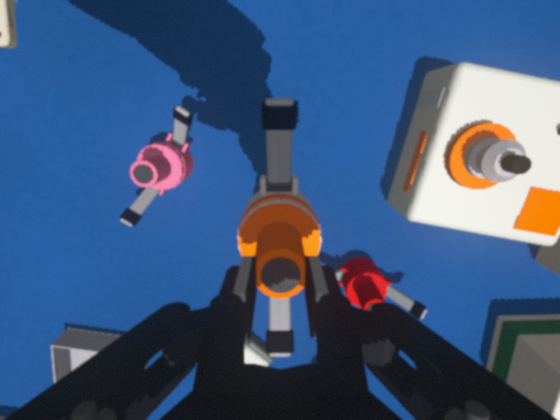

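The coupling is held upright in frame, and the tank's flange shows at (485,155). I measure both in this one wrist image.

```bash
cat >> m.py <<'E'
def tank(c,x0=.6355,y0=-.1246):
    P=pts(c);ok=c['range_z']>0;hsv=cv2.cvtColor(c['image'],cv2.COLOR_RGB2HSV)
    r=np.hypot(P[...,0]-x0,P[...,1]-y0)
    org=(hsv[...,0]>=3)&(hsv[...,0]<=22)&(hsv[...,1]>130)
    f=ok&org&(r<.045)&(abs(P[...,2]-.092)<.004)
    h=cv2.convexHull(P[f][:,:2].astype(np.float32))[:,0]
    print('flange hull',cv2.minEnclosingCircle(h),circ(h.astype(float)),'z',np.median(P[f][:,2]),f.sum())
    a=ok&(r<.03)&(P[...,2]>.120)&(P[...,2]<.1315)&(hsv[...,2]>60)
    g=P[ok&(r<.03)&(P[...,2]>.125)]
    t=g[abs(g[:,2]-.128)<.002]
    if len(t)>10: print('adtop',t.mean(0),len(t),cv2.minEnclosingCircle(cv2.convexHull(t[:,:2].astype(np.float32))))
    t=g[g[:,2]>.141]
    if len(t)>5: print('plunger',t.mean(0),len(t),cv2.minEnclosingCircle(cv2.convexHull(t[:,:2].astype(np.float32))))
E
python3 -c "
from m import *
c=dict(np.load('pics/w4.npz')); tank(c)
coup(c,.4412,-.197,.267)
c=dict(np.load('pics/w2.npz')); tank(c)
o=bot.get_obs(); print(o['eef_pos'],R.from_quat(o['tool_rot']).as_matrix()[:,2])
"
```

```text
flange hull ((0.6346492767333984, -0.12427058815956116), 0.03353119641542435) (array([ 0.63471675, -0.12424293]), np.float64(0.033160292359572636)) z 0.09146760113095379 1620
adtop [ 0.63100065 -0.1240636   0.12739857] 462 ((0.6346272230148315, -0.12486476451158524), 0.015389638021588326)
plunger [ 0.63489132 -0.12419007  0.14340425] 298 ((0.6352596879005432, -0.12433274835348129), 0.00871827732771635)
top [ 0.43997407 -0.19255208  0.26656328] 2013 ((0.44005894660949707, -0.18874302506446838), 0.02639913372695446)
armdir 99.37917102088744
flange hull ((0.6345996260643005, -0.12460581213235855), 0.033821649849414825) (array([ 0.63460047, -0.1243715 ]), np.float64(0.03326104491449599)) z 0.09147812816307038 2033
adtop [ 0.63077123 -0.12379824  0.12742602] 589 ((0.6341970562934875, -0.12409202754497528), 0.01579100824892521)
plunger [ 0.63469355 -0.12424362  0.14331953] 394 ((0.6350246667861938, -0.12442687153816223), 0.008709229528903961)
[ 0.44122745 -0.19711016  0.23913892] [-0.01364102 -0.00129652 -0.99990612]
```

>>> send_rows:
  increments:
    - [[0.01,-0.002,0,0],[0.02,-0.004,0,0],[0.025,-0.005,0,0],[0.03,-0.006,0,0],[0.03,-0.006,0,0],[0.03,-0.006,0,0],[0.025,-0.005,0,0],[0.015,-0.004,0,0]]

```text
clock: 7.55
eef_pos: [0.6217, -0.1241, 0.2224]
tool_rot: [0.997, 0.08, -0.015, -0.004]
ft_force: [-0.7, 0.0, -3.7]
grip_width: 0.0257
```

```bash
python3 -c "
from m import *
plan([.635,-.1255,.24],9.3,8)
"
```

```text
clock 7.55 pos [ 0.6217 -0.1241  0.2224] xang 9.16 F [-0.7  0.  -3.7] w 0.0257
[[0.0016, 0.0004, -0.0023, -0.02], [0.0016, 0.0004, -0.0023, -0.02], [0.0016, 0.0004, -0.0023, -0.02], [0.0016, 0.0004, -0.0023, -0.02], [0.0016, 0.0004, -0.0023, -0.02], [0.0016, 0.0004, -0.0023, -0.02], [0.0016, 0.0004, -0.0023, -0.02], [0.0016, 0.0004, -0.0023, -0.02]]
```

>>> send_rows:
  increments:
    - [[0.002,0.0004,-0.003,0],[0.002,0.0004,-0.003,0],[0.002,0.0004,-0.002,0],[0.0015,0.0004,0,0],[0.0015,0,0,0],[0.0015,0,0,0],[0.001,0,0,0],[0,0,0,0]]

```text
clock: 8.35
eef_pos: [0.6329, -0.1228, 0.2241]
tool_rot: [0.997, 0.08, -0.02, -0.005]
ft_force: [-0.6, -0.3, -4.0]
grip_width: 0.0256
```

```bash
python3 -c "
from m import *
c=shot('wrist','w5');s=shot('scene','s5')
plan([.635,-.1255,.22],9.3,8)
o=bot.get_obs(); print(R.from_quat(o['tool_rot']).as_matrix()[:,2], o['joint_pos'])
im=s['image'][160:330,100:290];cv2.imwrite('pics/s5c.png',cv2.resize(im,None,fx=4,fy=3.5)[:,:,::-1])
"
```

```text
clock 8.45 pos [ 0.6329 -0.1228  0.2241] xang 9.18 F [ 0.1  0.8 -4. ] w 0.0255
[[0.0002, 0.0004, 0.0005, -0.01], [0.0002, 0.0004, 0.0005, -0.01], [0.0002, 0.0004, 0.0005, -0.01], [0.0002, 0.0004, 0.0005, -0.01], [0.0002, 0.0004, 0.0005, -0.01], [0.0002, 0.0004, 0.0005, -0.01], [0.0002, 0.0004, 0.0005, -0.01], [0.0002, 0.0004, 0.0005, -0.01]]
[-0.04009158  0.00685691 -0.99917248] [-1.91208743e-01  5.80668628e-01  5.54874336e-01  1.58567731e+00
 -8.87287041e-04  1.21957788e+00]
```

View pics/w5.png

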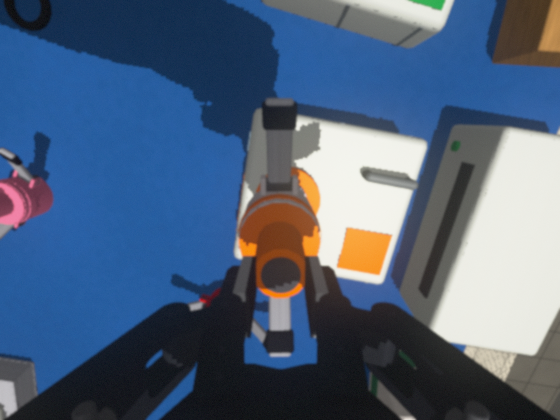

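View pics/s5c.png

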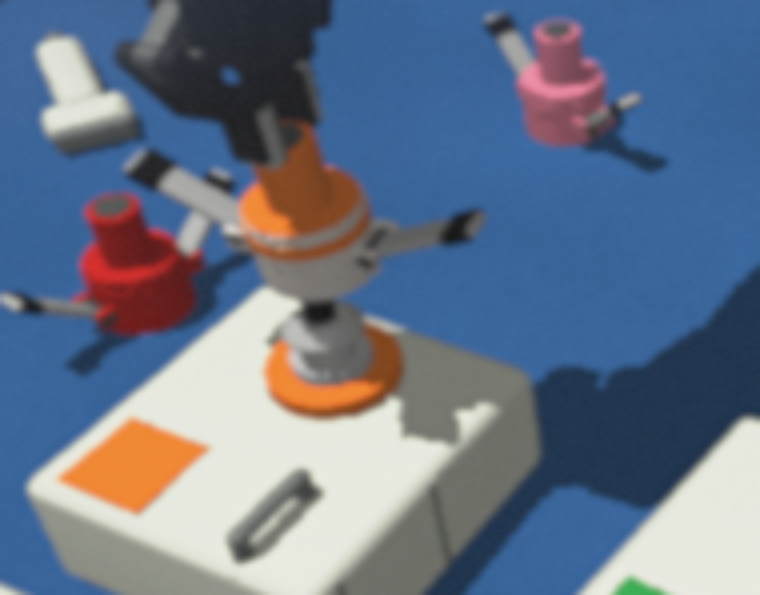

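```bash
cat >> m.py <<'E'
from scipy.optimize import least_squares
def body(c,x0,y0,zb,tilt):
    """orange shoulder disc (r 28) near height zb; hull points fitted with fixed radius"""
    P=pts(c);ok=c['range_z']>0;hsv=cv2.cvtColor(c['image'],cv2.COLOR_RGB2HSV)
    org=(hsv[...,0]>=3)&(hsv[...,0]<=25)&(hsv[...,1]>130)
    m=ok&org&(np.hypot(P[...,0]-x0,P[...,1]-y0)<.034)&(abs(P[...,2]-zb)<.008)
    q=P[m]; r=np.hypot(*(q[:,:2]-[x0,y0]).T); q=q[r>.018]
    A=np.c_[q[:,:2]-[x0,y0],np.ones(len(q))]
    for _ in range(3):
        s=np.linalg.lstsq(A,q[:,2],rcond=None)[0]; e=abs(A@s-q[:,2]); k=e<.002; A,q=A[k],q[k]
    h=cv2.convexHull(q[:,:2].astype(np.float32))[:,0].astype(float)
    f=least_squares(lambda v:np.hypot(*(h-v).T)-.028,[x0,y0],loss='soft_l1',f_scale=.001)
    print('shoulder n',len(q),'z',s[2],'normal',-s[:2],'ctr',f.x,'res',np.abs(f.fun).mean(), cv2.minEnclosingCircle(h.astype(np.float32)))
E
python3 -c "
from m import *
for n in('w5','s5'): body(dict(np.load(f'pics/{n}.npz')),.633,-.122,.208,0)
body(dict(np.load('pics/w2.npz')),.4455,-.2003,.046,0)
"
```

```text
shoulder n 1675 z 0.20806741292990086 normal [ 0.05790443 -0.01053262] ctr [ 0.63169646 -0.12377429] res 0.0007454151141635897 ((0.6316381692886353, -0.12130517512559891), 0.026821013540029526)
shoulder n 152 z 0.20903860950214864 normal [ 0.0511719  -0.00822928] ctr [ 0.63129588 -0.1249289 ] res 0.0019274595385838122 ((0.6336007714271545, -0.12312212586402893), 0.026600556448101997)
shoulder n 699 z 0.047058769140301195 normal [-0.00224718 -0.00258258] ctr [ 0.44459951 -0.20122785] res 0.0014033648528994935 ((0.44493457674980164, -0.20040832459926605), 0.02698400802910328)
```

```bash
python3 -c "
from m import *
plan([.6385,-.1246,.200],None,8)
"
```

```text
clock 8.45 pos [ 0.6329 -0.1228  0.2241] xang 9.18 F [ 0.1  0.8 -4. ] w 0.0255
[[0.0008, 0.0004, 0.003, 0.0], [0.0008, 0.0004, 0.003, 0.0], [0.0008, 0.0004, 0.003, 0.0], [0.0008, 0.0004, 0.003, 0.0], [0.0008, 0.0004, 0.003, 0.0], [0.0008, 0.0004, 0.003, 0.0], [0.0008, 0.0004, 0.003, 0.0], [0.0008, 0.0004, 0.003, 0.0]]
```

>>> send_rows:
  increments:
    - [[0.001,0.0005,0.004,0],[0.001,0.0005,0.004,0],[0.001,0.0005,0.004,0],[0.001,0.0005,0.004,0],[0.001,0.0005,0.004,0],[0.001,0.0005,0.002,0],[0.001,0,0,0],[0,0,0,0]]

```text
clock: 9.25
eef_pos: [0.6394, -0.1245, 0.1988]
tool_rot: [0.997, 0.08, -0.021, -0.005]
ft_force: [-0.1, 0.8, -3.3]
grip_width: 0.0256
```

```bash
python3 -c "
from m import *
c=shot('wrist','w6')
plan([.6385,-.1246,.200],None,8)
o=bot.get_obs(); p=o['eef_pos'];print(R.from_quat(o['tool_rot']).as_matrix()[:,2])
body(c,p[0],p[1]+.001,p[2]-.016,0)
"
```

```text
clock 9.3 pos [ 0.6394 -0.1245  0.1989] xang 9.19 F [-0.6 -0.1 -3.7] w 0.0257
[[-0.0001, -0.0, -0.0001, 0.0], [-0.0001, -0.0, -0.0001, 0.0], [-0.0001, -0.0, -0.0001, 0.0], [-0.0001, -0.0, -0.0001, 0.0], [-0.0001, -0.0, -0.0001, 0.0], [-0.0001, -0.0, -0.0001, 0.0], [-0.0001, -0.0, -0.0001, 0.0], [-0.0001, -0.0, -0.0001, 0.0]]
[-0.04185318  0.00715143 -0.99909818]
shoulder n 1654 z 0.1828223933705786 normal [ 0.06101877 -0.01332103] ctr [ 0.63860302 -0.12541328] res 0.0012436299690019076 ((0.6383500695228577, -0.123371422290802), 0.026468122377991676)
```

```bash
python3 -c "
from m import *
plan([.6388,-.1252,.170],None,8)
"
```

```text
clock 9.3 pos [ 0.6394 -0.1245  0.1989] xang 9.19 F [-0.6 -0.1 -3.7] w 0.0257
[[0.0001, 0.0001, 0.0036, 0.0], [0.0001, 0.0001, 0.0036, 0.0], [0.0001, 0.0001, 0.0036, 0.0], [0.0001, 0.0001, 0.0036, 0.0], [0.0001, 0.0001, 0.0036, 0.0], [0.0001, 0.0001, 0.0036, 0.0], [0.0001, 0.0001, 0.0036, 0.0], [0.0001, 0.0001, 0.0036, 0.0]]
```

>>> send_rows:
  increments:
    - [[0,0.0001,0.004,0],[0,0.0001,0.004,0],[0,0.0001,0.004,0],[0,0.0001,0.004,0],[0,0.0001,0.004,0],[0,0.0001,0.004,0],[0,0.0001,0.003,0],[0,0,0,0]]

```text
clock: 10.1
eef_pos: [0.6381, -0.125, 0.1696]
tool_rot: [0.997, 0.08, -0.021, -0.005]
ft_force: [-0.1, -0.5, -3.8]
grip_width: 0.0252
```

```bash
python3 -c "
from m import *
plan([.638,-.1252,.155],None,8)
o=bot.get_obs(); p=o['eef_pos'];print(R.from_quat(o['tool_rot']).as_matrix()[:,2])
"
```

```text
clock 10.1 pos [ 0.6381 -0.125   0.1696] xang 9.19 F [-0.1 -0.5 -3.8] w 0.0252
[[0.0001, 0.0, 0.0018, 0.0], [0.0001, 0.0, 0.0018, 0.0], [0.0001, 0.0, 0.0018, 0.0], [0.0001, 0.0, 0.0018, 0.0], [0.0001, 0.0, 0.0018, 0.0], [0.0001, 0.0, 0.0018, 0.0], [0.0001, 0.0, 0.0018, 0.0], [0.0001, 0.0, 0.0018, 0.0]]
[-0.04181252  0.0071623  -0.9990998 ]
```

No force yet and everything is aligned. Now the last 15 mm, which pushes the plunger.

>>> send_rows:
  increments:
    - [[0,0,0.003,0],[0,0,0.003,0],[0,0,0.003,0],[0,0,0.003,0],[0,0,0.002,0],[0,0,0.002,0],[0,0,0.001,0],[0,0,0,0]]

```text
clock: 10.9
eef_pos: [0.6385, -0.1254, 0.1583]
tool_rot: [0.997, 0.08, -0.017, -0.004]
ft_force: [-2.1, -0.3, 3.4]
grip_width: 0.0254
```

```bash
python3 -c "
from m import *
plan([.638,-.1252,.155],None,8)
c=shot('wrist','w7');o=bot.get_obs(); p=o['eef_pos'];print(R.from_quat(o['tool_rot']).as_matrix()[:,2])
body(c,p[0],p[1]+.001,p[2]-.016,0)
"
```

```text
clock 10.9 pos [ 0.6385 -0.1254  0.1583] xang 9.17 F [-2.1 -0.3  3.4] w 0.0254
[[-0.0, -0.0, 0.0004, 0.0], [-0.0, -0.0, 0.0004, 0.0], [-0.0, -0.0, 0.0004, 0.0], [-0.0, -0.0, 0.0004, 0.0], [-0.0, -0.0, 0.0004, 0.0], [-0.0, -0.0, 0.0004, 0.0], [-0.0, -0.0, 0.0004, 0.0], [-0.0, -0.0, 0.0004, 0.0]]
[-0.03377557  0.00508653 -0.9994165 ]
shoulder n 1684 z 0.14240080356627557 normal [ 0.0562583  -0.01538466] ctr [ 0.63727554 -0.12595525] res 0.001166125601258347 ((0.6371929049491882, -0.12397881597280502), 0.02665000408887863)
```

>>> send_rows:
  increments:
    - [[0,0,0.002,0],[0,0,0.002,0],[0,0,0.002,0],[0,0,0.002,0],[0,0,0.002,0],[0,0,0.002,0],[0,0,0.002,0],[0,0,0.002,0]]

```text
clock: 11.75
eef_pos: [0.6386, -0.1255, 0.1562]
tool_rot: [0.997, 0.08, -0.011, -0.002]
ft_force: [-5.2, 1.7, 11.3]
grip_width: 0.0254
```

```bash
python3 -c "
from m import *
plan([.638,-.1252,.155],None,8)
c=shot('wrist','w8');o=bot.get_obs(); p=o['eef_pos'];print(R.from_quat(o['tool_rot']).as_matrix()[:,2])
body(c,p[0],p[1]+.001,p[2]-.016,0)
"
```

```text
clock 11.75 pos [ 0.6386 -0.1255  0.1562] xang 9.16 F [-5.2  1.7 11.3] w 0.0254
[[-0.0001, -0.0001, 0.0001, 0.0], [-0.0001, -0.0001, 0.0001, 0.0], [-0.0001, -0.0001, 0.0001, 0.0], [-0.0001, -0.0001, 0.0001, 0.0], [-0.0001, -0.0001, 0.0001, 0.0], [-0.0001, -0.0001, 0.0001, 0.0], [-0.0001, -0.0001, 0.0001, 0.0], [-0.0001, -0.0001, 0.0001, 0.0]]
[-0.0215667   0.00229945 -0.99976477]
shoulder n 1693 z 0.14035559752794471 normal [ 0.0541003  -0.01630059] ctr [ 0.63702392 -0.1260806 ] res 0.0011239025000900984 ((0.6371093392372131, -0.12395366281270981), 0.02672099508345127)
```

>>> send_rows:
  increments:
    - [[-0.0005,0,0.003,0],[-0.0005,0,0.003,0],[-0.0005,0,0.003,0],[-0.0005,0,0.003,0],[-0.0005,0,0.003,0],[0,0,0.003,0],[0,0,0.003,0],[0,0,0.003,0]]

```text
clock: 12.6
eef_pos: [0.6384, -0.1256, 0.1558]
tool_rot: [0.997, 0.08, 0.001, 0.001]
ft_force: [-6.8, 1.3, 15.7]
grip_width: 0.0253
```

```bash
python3 -c "
from m import *
plan([.638,-.1252,.155],None,8)
c=shot('wrist','w9');s=shot('scene','s9');o=bot.get_obs(); p=o['eef_pos'];print(R.from_quat(o['tool_rot']).as_matrix()[:,2])
body(c,p[0],p[1]+.001,p[2]-.016,0)
im=s['image'][160:330,100:290];cv2.imwrite('pics/s9c.png',cv2.resize(im,None,fx=4,fy=3.5)[:,:,::-1])
"
```

```text
clock 12.6 pos [ 0.6384 -0.1256  0.1558] xang 9.15 F [-6.8  1.3 15.7] w 0.0253
[[-0.0, -0.0001, 0.0001, 0.0], [-0.0, -0.0001, 0.0001, 0.0], [-0.0, -0.0001, 0.0001, 0.0], [-0.0, -0.0001, 0.0001, 0.0], [-0.0, -0.0001, 0.0001, 0.0], [-0.0, -0.0001, 0.0001, 0.0], [-0.0, -0.0001, 0.0001, 0.0], [-0.0, -0.0001, 0.0001, 0.0]]
[ 0.00218503 -0.00152453 -0.99999645]
shoulder n 1681 z 0.1399857906854136 normal [ 0.03504877 -0.01760602] ctr [ 0.63694558 -0.12610584] res 0.0012944346184665706 ((0.6369488835334778, -0.12419942021369934), 0.02666911855340004)
```

View pics/s9c.png

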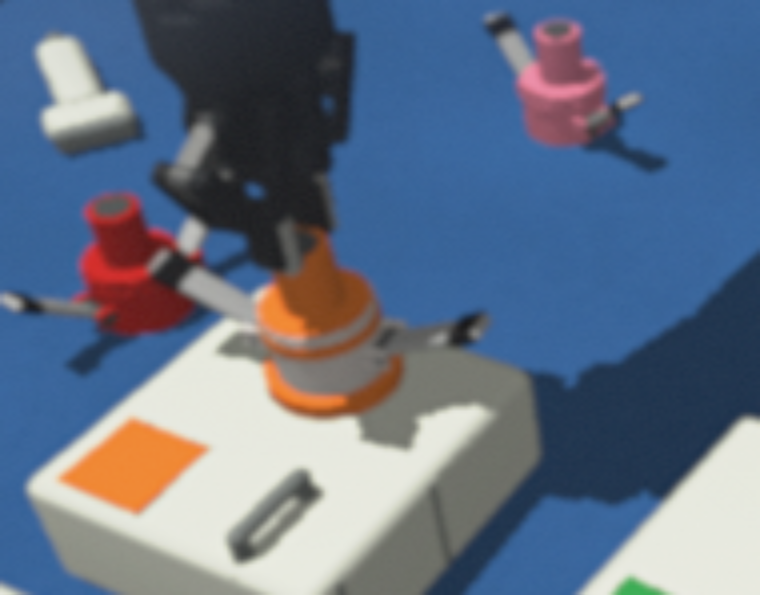

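The coupling is seated on the flange at crop (330,380), with both cam arms still up. One firmer push takes it fully home and levels it.

>>> send_rows:
  increments:
    - [[-0.0005,0,0.005,0],[-0.0005,0,0.005,0],[-0.0005,0,0.005,0],[-0.0005,0,0.005,0],[0,0,0.005,0],[0,0,0.005,0],[0,0,0.005,0],[0,0,0,0]]

```text
clock: 13.5
eef_pos: [0.6376, -0.1256, 0.1559]
tool_rot: [0.997, 0.08, 0.016, 0.005]
ft_force: [-1.1, 0.3, -4.8]
grip_width: 0.0254
```

```bash
python3 -c "
from m import *
plan([.638,-.1252,.155],None,8)
c=shot('wrist','w10');o=bot.get_obs(); p=o['eef_pos'];print(R.from_quat(o['tool_rot']).as_matrix()[:,2])
body(c,p[0],p[1]+.001,p[2]-.016,0)
"
```

```text
clock 13.5 pos [ 0.6376 -0.1256  0.1559] xang 9.14 F [-1.1  0.3 -4.8] w 0.0254
[[0.0001, -0.0, 0.0001, 0.0], [0.0001, -0.0, 0.0001, 0.0], [0.0001, -0.0, 0.0001, 0.0], [0.0001, -0.0, 0.0001, 0.0], [0.0001, -0.0, 0.0001, 0.0], [0.0001, -0.0, 0.0001, 0.0], [0.0001, -0.0, 0.0001, 0.0], [0.0001, -0.0, 0.0001, 0.0]]
[ 0.0313484  -0.00716371 -0.99948285]
shoulder n 1687 z 0.13990132850815765 normal [ 0.00248055 -0.01172668] ctr [ 0.63661274 -0.12632132] res 0.001016295573404523 ((0.6368663907051086, -0.12438056617975235), 0.02664610929787159)
```

>>> send_rows:
  increments:
    - [[0,0,0,0],[0,0,0,0],[0,0,0,0],[0,0,0,0],[0,0,0,0],[0,0,0,0],[0,0,0,0],[0,0,0,0]]
  hand: -1

```text
clock: 14.35
eef_pos: [0.6397, -0.1257, 0.1514]
tool_rot: [0.997, 0.08, 0.015, 0.004]
ft_force: [-0.5, -0.2, -0.7]
grip_width: 0.0854
```

>>> send_rows:
  increments:
    - [[0,0,-0.005,0],[0,0,-0.01,0],[0,0,-0.015,0],[0,0,-0.02,0],[0,0,-0.02,0],[0,0,-0.02,0],[0,0,-0.01,0],[0,0,0,0]]

```text
clock: 15.15
eef_pos: [0.6365, -0.1251, 0.2606]
tool_rot: [0.997, 0.08, 0.017, 0.005]
ft_force: [0.6, -0.7, -0.4]
grip_width: 0.0852
```

```bash
python3 -c "
from m import *
c=shot('wrist','w11');s=shot('scene','s11')
plan([.638,-.1252,.25],None,8)
body(c,.6365,-.1245,.139,0)
coup(c,.636,-.1245,.183)
P=pts(c);ok=c['range_z']>0
ax=np.radians(99.2);u=np.array([np.cos(ax),np.sin(ax)])
d=P[...,:2]-[.636,-.1245]; t=d@u; v=d@np.array([u[1],-u[0]])
for sg in(1,-1):
  for a,b in((.05,.06),(.06,.07),(.07,.08),(.08,.09)):
    m=ok&(abs(v)<.012)&(t*sg>a)&(t*sg<b)&(P[...,2]>.094)
    if m.sum():print(sg,a,m.sum(),P[m].mean(0).round(4))
"
```

```text
clock 15.25 pos [ 0.6359 -0.125   0.2585] xang 9.16 F [0.1 0.2 0.4] w 0.0852
[[0.0002, 0.0001, 0.0011, 0.0], [0.0002, 0.0001, 0.0011, 0.0], [0.0002, 0.0001, 0.0011, 0.0], [0.0002, 0.0001, 0.0011, 0.0], [0.0002, 0.0001, 0.0011, 0.0], [0.0002, 0.0001, 0.0011, 0.0], [0.0002, 0.0001, 0.0011, 0.0], [0.0002, 0.0001, 0.0011, 0.0]]
shoulder n 846 z 0.13946638094867558 normal [ 0.00084979 -0.00328929] ctr [ 0.63679831 -0.12342566] res 0.0016211747210388321 ((0.637080729007721, -0.12302445620298386), 0.02729877084493637)
top [ 0.63717481 -0.12330244  0.18143195] 872 ((0.6373252272605896, -0.1239248737692833), 0.015008574351668358)
armdir 99.18203102879592
1 0.05 170 [ 0.6285 -0.0702  0.1284]
1 0.06 187 [ 0.6268 -0.0603  0.1338]
1 0.07 232 [ 0.6255 -0.0502  0.1401]
1 0.08 228 [ 0.624  -0.0413  0.1437]
-1 0.05 171 [ 0.6462 -0.1786  0.1332]
-1 0.06 190 [ 0.6479 -0.1888  0.1407]
-1 0.07 217 [ 0.6491 -0.1981  0.1479]
-1 0.08 43 [ 0.6504 -0.2049  0.1504]
```

View pics/w11.png

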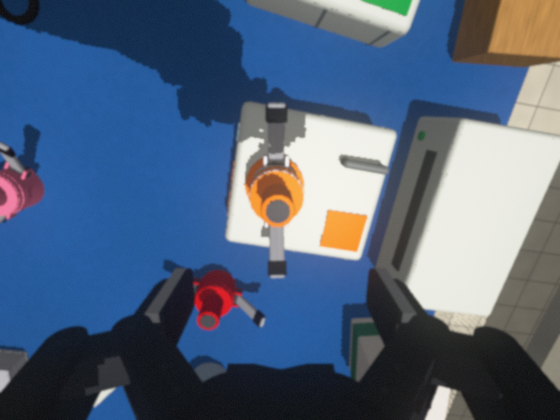

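The coupling is home: its top is at 0.181 against 0.182 expected, it is upright, and both arms at (277,130) and (277,250) are still up. I close the jaws and move over the +y arm.

```bash
python3 -c "
from m import *
plan([.626,-.056,.20],None,8)
"
```

```text
clock 15.25 pos [ 0.6359 -0.125   0.2585] xang 9.16 F [0.1 0.2 0.4] w 0.0852
[[-0.0001, -0.0088, 0.0072, 0.0], [-0.0001, -0.0088, 0.0072, 0.0], [-0.0001, -0.0088, 0.0072, 0.0], [-0.0001, -0.0088, 0.0072, 0.0], [-0.0001, -0.0088, 0.0072, 0.0], [-0.0001, -0.0088, 0.0072, 0.0], [-0.0001, -0.0088, 0.0072, 0.0], [-0.0001, -0.0088, 0.0072, 0.0]]
```

>>> send_rows:
  increments:
    - [[0,-0.015,0,0],[0,-0.02,0,0],[0,-0.02,0.005,0],[0,-0.015,0.01,0],[0,0,0.015,0],[0,0,0.015,0],[0,0,0.01,0],[0,0,0,0]]
  hand: 1

```text
clock: 16.05
eef_pos: [0.6189, -0.0455, 0.1905]
tool_rot: [0.997, 0.081, 0.007, 0.001]
ft_force: [0.6, 0.2, -0.2]
grip_width: 0.0
```

```bash
python3 -c "
from m import *
plan([.626,-.056,.113],None,16)
c=shot('wrist','w12');o=bot.get_obs(); print(R.from_quat(o['tool_rot']).as_matrix()[:,2])
"
```

```text
clock 16.05 pos [ 0.6189 -0.0455  0.1905] xang 9.34 F [ 0.6  0.2 -0.2] w 0.0
[[0.0003, 0.0007, 0.0048, 0.0], [0.0003, 0.0007, 0.0048, 0.0], [0.0003, 0.0007, 0.0048, 0.0], [0.0003, 0.0007, 0.0048, 0.0], [0.0003, 0.0007, 0.0048, 0.0], [0.0003, 0.0007, 0.0048, 0.0], [0.0003, 0.0007, 0.0048, 0.0], [0.0003, 0.0007, 0.0048, 0.0]]
[[0.0003, 0.0007, 0.0048, 0.0], [0.0003, 0.0007, 0.0048, 0.0], [0.0003, 0.0007, 0.0048, 0.0], [0.0003, 0.0007, 0.0048, 0.0], [0.0003, 0.0007, 0.0048, 0.0], [0.0003, 0.0007, 0.0048, 0.0], [0.0003, 0.0007, 0.0048, 0.0], [0.0003, 0.0007, 0.0048, 0.0]]
[ 0.01506506 -0.00170652 -0.99988506]
```

View pics/w12.png

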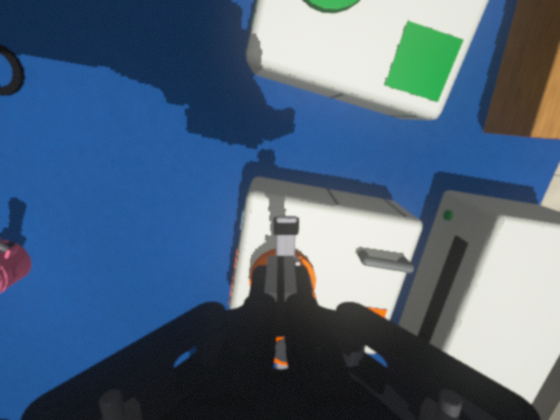

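The closed fingertips are at (285,270), near the arm tip at (287,225), but about 10 mm too far out. I shift in and descend to just above the arm.

>>> send_rows:
  increments:
    - [[0.001,0.003,0,0],[0.001,0.003,0,0],[0.001,0.003,0.001,0],[0.001,0.002,0.004,0],[0.001,0.001,0.006,0],[0,0,0.007,0],[0,0,0.005,0],[0,0,0,0]]

```text
clock: 16.9
eef_pos: [0.6287, -0.0588, 0.1688]
tool_rot: [0.997, 0.08, 0.01, 0.002]
ft_force: [-0.4, -0.4, -0.7]
grip_width: 0.0002
```

```bash
python3 -c "
from m import *
plan([.626,-.056,.112],None,8)
"
```

```text
clock 16.9 pos [ 0.6287 -0.0588  0.1688] xang 9.22 F [-0.4 -0.4 -0.7] w 0.0002
[[-0.0004, -0.0004, 0.0071, 0.0], [-0.0004, -0.0004, 0.0071, 0.0], [-0.0004, -0.0004, 0.0071, 0.0], [-0.0004, -0.0004, 0.0071, 0.0], [-0.0004, -0.0004, 0.0071, 0.0], [-0.0004, -0.0004, 0.0071, 0.0], [-0.0004, -0.0004, 0.0071, 0.0], [-0.0004, -0.0004, 0.0071, 0.0]]
```

>>> send_rows:
  increments:
    - [[-0.0005,-0.0005,0.004,0],[-0.0005,-0.0005,0.005,0],[-0.0005,-0.0005,0.005,0],[-0.0005,-0.0005,0.005,0],[-0.0005,-0.0005,0.005,0],[-0.0005,-0.0005,0.005,0],[0,0,0.005,0],[0,0,0.004,0]]

```text
clock: 17.7
eef_pos: [0.6257, -0.0557, 0.1278]
tool_rot: [0.997, 0.081, 0.01, 0.002]
ft_force: [0.6, 0.7, 0.8]
grip_width: 0.0003
```

```bash
python3 -c "
from m import *
plan([.626,-.056,.112],None,8)
"
```

```text
clock 17.7 pos [ 0.6257 -0.0557  0.1278] xang 9.26 F [0.6 0.7 0.8] w 0.0003
[[-0.0, 0.0, 0.002, 0.0], [-0.0, 0.0, 0.002, 0.0], [-0.0, 0.0, 0.002, 0.0], [-0.0, 0.0, 0.002, 0.0], [-0.0, 0.0, 0.002, 0.0], [-0.0, 0.0, 0.002, 0.0], [-0.0, 0.0, 0.002, 0.0], [-0.0, 0.0, 0.002, 0.0]]
```

>>> send_rows:
  increments:
    - [[0,0,0.003,0],[0,0,0.003,0],[0,0,0.003,0],[0,0,0.003,0],[0,0,0.003,0],[0,0,0.003,0],[0,0,0.002,0],[0,0,0.002,0]]

```text
clock: 18.5
eef_pos: [0.6268, -0.0556, 0.1045]
tool_rot: [0.997, 0.081, 0.011, 0.002]
ft_force: [0.1, 0.2, 0.6]
grip_width: 0.0001
```

```bash
python3 -c "
from m import *
plan([.626,-.056,.109],None,8)
s=shot('scene','s13')
im=s['image'][160:330,100:290];cv2.imwrite('pics/s13c.png',cv2.resize(im,None,fx=4,fy=3.5)[:,:,::-1])
"
```

```text
clock 18.5 pos [ 0.6268 -0.0556  0.1045] xang 9.27 F [0.1 0.2 0.6] w 0.0001
[[-0.0001, 0.0, -0.0006, 0.0], [-0.0001, 0.0, -0.0006, 0.0], [-0.0001, 0.0, -0.0006, 0.0], [-0.0001, 0.0, -0.0006, 0.0], [-0.0001, 0.0, -0.0006, 0.0], [-0.0001, 0.0, -0.0006, 0.0], [-0.0001, 0.0, -0.0006, 0.0], [-0.0001, 0.0, -0.0006, 0.0]]
```

View pics/s13c.png

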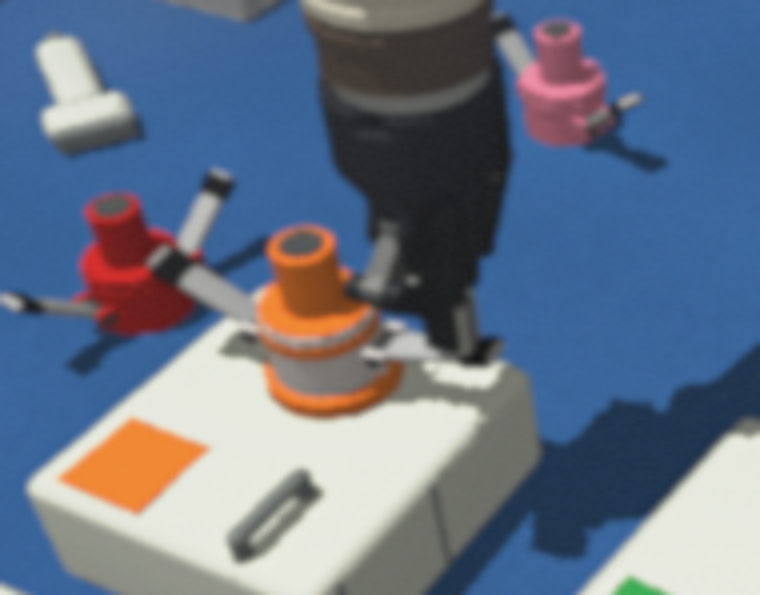

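The arm is nearly down, with the fingertip at crop (460,340). I press until it stops.

>>> send_rows:
  increments:
    - [[0,0,0.002,0],[0,0,0.002,0],[0,0,0.002,0],[0,0,0.002,0],[0,0,0.002,0],[0,0,0.001,0],[0,0,0.001,0],[0,0,0,0]]

```text
clock: 19.35
eef_pos: [0.6269, -0.0552, 0.0912]
tool_rot: [0.997, 0.081, 0.01, 0.001]
ft_force: [-0.6, 0.3, 0.9]
grip_width: -0.0002
```

```bash
python3 -c "
from m import *
plan([.626,-.056,.109],None,8)
s=shot('scene','s14')
im=s['image'][160:330,100:290];cv2.imwrite('pics/s14c.png',cv2.resize(im,None,fx=4,fy=3.5)[:,:,::-1])
"
```

```text
clock 19.35 pos [ 0.6269 -0.0552  0.0912] xang 9.28 F [-0.6  0.3  0.9] w -0.0002
[[-0.0001, 0.0001, -0.0022, 0.0], [-0.0001, 0.0001, -0.0022, 0.0], [-0.0001, 0.0001, -0.0022, 0.0], [-0.0001, 0.0001, -0.0022, 0.0], [-0.0001, 0.0001, -0.0022, 0.0], [-0.0001, 0.0001, -0.0022, 0.0], [-0.0001, 0.0001, -0.0022, 0.0], [-0.0001, 0.0001, -0.0022, 0.0]]
```

View pics/s14c.png

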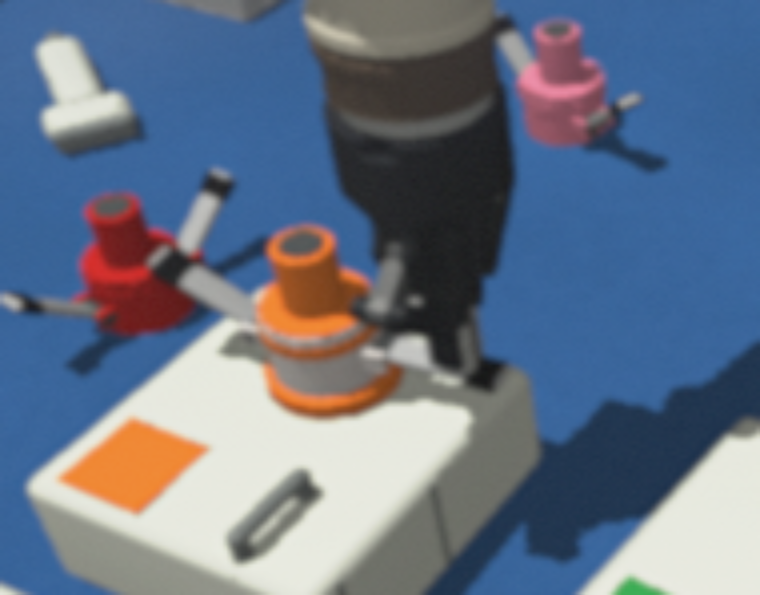

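```bash
python3 -c "
from m import *
c=shot('wrist','w14')
t=shot('top','t14')
cv2.imwrite('pics/t14c.png',cv2.resize(t['image'][60:220,270:430],None,fx=3.7,fy=3.7)[:,:,::-1])
"
```

```text
(no output)
```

View pics/w14.png

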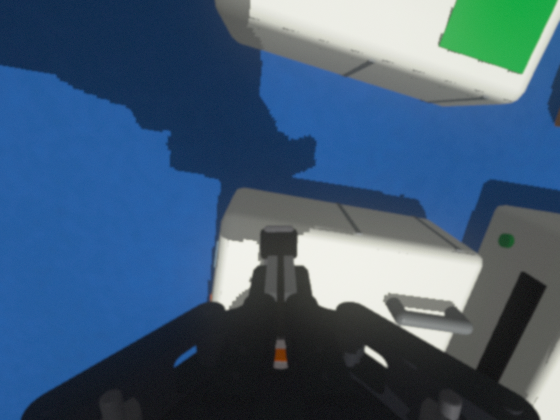

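View pics/t14c.png

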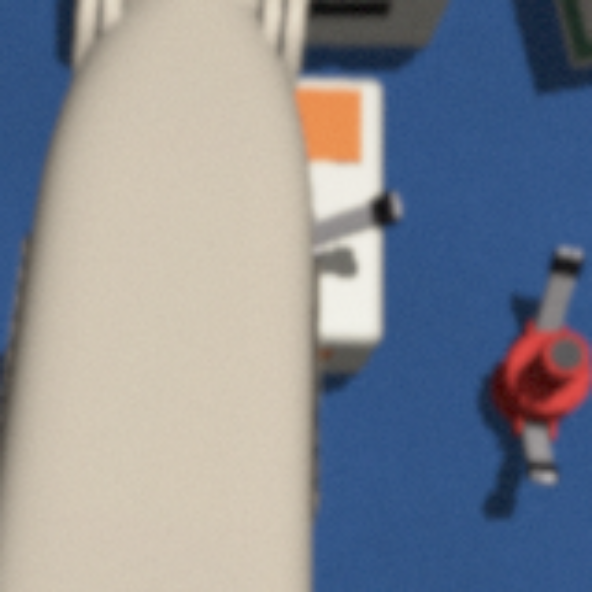

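```bash
python3 -c "
from m import *
c=dict(np.load('pics/w14.npz'));P=pts(c)
for r in range(224,275,4): print(r,P[r,280].round(4),c['image'][r,280], P[r,292].round(4))
"
```

```text
224 [ 0.6252 -0.0413  0.0774] [112 112 107] [ 0.633  -0.041   0.0748]
228 [ 0.623  -0.0317  0.1094] [ 99  98 101] [ 0.6292 -0.0308  0.1091]
232 [ 0.6233 -0.0337  0.1098] [65 65 65] [ 0.6296 -0.0329  0.1095]
236 [ 0.6236 -0.0357  0.1106] [49 49 47] [ 0.6298 -0.0345  0.111 ]
240 [ 0.6239 -0.0376  0.1113] [52 52 50] [ 0.6302 -0.0369  0.1107]
244 [ 0.6243 -0.0399  0.1113] [51 52 48] [ 0.6304 -0.0384  0.1124]
248 [ 0.6247 -0.0422  0.1111] [52 53 48] [ 0.631  -0.0414  0.1109]
252 [ 0.625  -0.0442  0.1118] [52 51 49] [ 0.6312 -0.0431  0.1121]
256 [ 0.6247 -0.0435  0.1179] [55 54 50] [ 0.6307 -0.0424  0.1183]
260 [ 0.6246 -0.0431  0.1231] [53 54 48] [ 0.6305 -0.0425  0.1225]
264 [ 0.6245 -0.0434  0.1266] [54 54 51] [ 0.6302 -0.0425  0.1267]
268 [ 0.6245 -0.0436  0.1301] [53 54 50] [ 0.63   -0.0423  0.131 ]
272 [ 0.6243 -0.0431  0.1348] [54 55 51] [ 0.6298 -0.0427  0.1341]
```

```bash
python3 -c "
from m import *
c=dict(np.load('pics/w14.npz'));o=bot.get_obs()
print(o['eef_pos'],o['ft_force'],o['clock'],o['joint_pos']);T=R.from_quat(o['tool_rot']);print(c['eye'],T.inv().apply(c['eye']-o['eef_pos']))
P=pts(c); m=(abs(P[...,0]-.665)<.01)&(abs(P[...,1]+.09)<.01)&(c['range_z']>0);print('tank top',np.median(P[m][:,2]),m.sum())
s=dict(np.load('pics/s14.npz'));P=pts(s)
m=(P[...,2]>.083)&(s['range_z']>0)&(P[...,0]>.60)&(P[...,0]<.66)&(P[...,1]>-.09)&(P[...,1]<-.01)
for y in np.arange(-.09,-.01,.005):
  k=m&(abs(P[...,1]-y)<.0025)
  if k.sum(): print(round(y,3),k.sum(),P[k][:,2].min().round(4),np.percentile(P[k][:,2],[25,50]).round(4),P[k][:,0].max().round(3))
"
```

```text
[ 0.62694871 -0.055271    0.09127101] [0.14413513 0.32390405 0.83443375] 19.5 [-8.83072106e-02  5.46228236e-01  1.49818315e-01  1.15335143e+00
  7.25768630e-04  1.32062112e+00]
[0.61091173 0.02429969 0.25555329] [ 0.0003788  -0.08037418 -0.164673  ]
tank top 0.07957959870332029 513
-0.09 137 0.0831 [0.4518 0.494 ] 0.66
-0.085 439 0.1104 [0.4843 0.529 ] 0.66
-0.08 324 0.1119 [0.4683 0.5156] 0.66
-0.075 329 0.1119 [0.3578 0.5023] 0.66
-0.07 335 0.1119 [0.3431 0.4943] 0.66
-0.065 290 0.108 [0.3488 0.5009] 0.66
-0.06 292 0.0832 [0.325  0.4951] 0.66
-0.055 340 0.0831 [0.2926 0.3601] 0.66
-0.05 346 0.1086 [0.291  0.3553] 0.66
-0.045 568 0.1066 [0.1661 0.301 ] 0.66
-0.04 713 0.1081 [0.2076 0.2781] 0.66
-0.035 549 0.1063 [0.2674 0.3312] 0.66
-0.03 556 0.1076 [0.2943 0.3435] 0.66
-0.025 944 0.243 [0.311  0.3671] 0.66
-0.02 1658 0.244 [0.3288 0.4072] 0.66
-0.015 997 0.2575 [0.4245 0.4854] 0.66
```

```bash
python3 -c "
from m import *
s=dict(np.load('pics/s14.npz'));im=s['image'][225:275,180:240];cv2.imwrite('pics/z.png',cv2.resize(im,None,fx=12,fy=11,interpolation=cv2.INTER_CUBIC)[:,:,::-1])
P=pts(s)
for (u,v) in [(200,246),(204,247),(208,249),(211,251),(214,247),(214,250),(214,253),(216,256),(219,253),(221,252),(221,255),(224,254)]: print(u,v,P[v,u].round(4),s['image'][v,u])
"
```

```text
200 246 [ 0.6701 -0.0444  0.2016] [51 52 53]
204 247 [ 0.6697 -0.0365  0.2022] [79 80 78]
208 249 [ 0.6437 -0.0509  0.1687] [32 32 35]
211 251 [ 0.6427 -0.0457  0.1649] [30 31 32]
214 247 [ 0.638  -0.0414  0.1726] [29 31 32]
214 250 [ 0.6388 -0.0418  0.1656] [30 30 31]
214 253 [ 0.6395 -0.0423  0.1586] [43 44 45]
216 256 [ 0.6322 -0.0448  0.1432] [92 93 90]
219 253 [ 0.6205 -0.0463  0.1397] [ 69  81 102]
221 252 [ 0.5023 -0.1342 -0.0009] [ 59 100 155]
221 255 [ 0.5131 -0.1269  0.0021] [ 61  99 150]
224 254 [ 0.5075 -0.1222  0.0023] [ 59 103 157]
```

View pics/z.png

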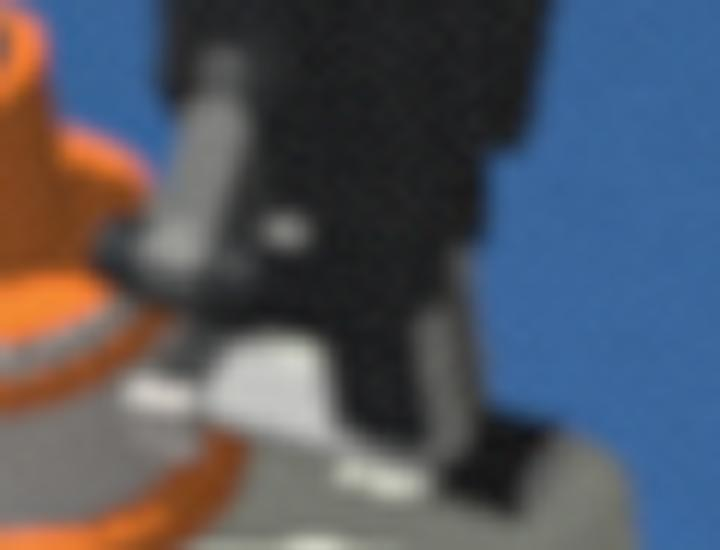

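```bash
python3 -c "
from m import *
s=dict(np.load('pics/s14.npz'));P=pts(s)
for (u,v) in [(194,260),(200,259),(203,260),(205,262),(208,262),(210,262),(212,264),(214,264),(216,261),(217,265),(219,266),(220,265),(222,264),(224,264),(222,268)]: print(u,v,P[v,u].round(4),s['image'][v,u])
"
```

```text
194 260 [ 0.6418 -0.0908  0.1212] [183 179 174]
200 259 [ 0.6306 -0.0858  0.1158] [196 196 194]
203 260 [ 0.6311 -0.0783  0.1169] [195 195 192]
205 262 [ 0.6333 -0.0724  0.1161] [196 196 193]
208 262 [ 0.6411 -0.0583  0.1297] [75 76 75]
210 262 [ 0.6398 -0.0547  0.1301] [30 31 33]
212 264 [ 0.6398 -0.0508  0.1265] [45 47 47]
214 264 [ 0.6384 -0.0473  0.1268] [40 42 42]
216 261 [ 0.6322 -0.0466  0.1292] [88 89 86]
217 265 [ 0.6338 -0.0444  0.1211] [87 88 85]
219 266 [ 0.628  -0.0448  0.1126] [34 36 35]
220 265 [ 0.6247 -0.0447  0.1123] [25 25 27]
222 264 [ 0.6205 -0.043   0.1117] [25 27 29]
224 264 [ 0.6185 -0.0398  0.1114] [27 29 35]
222 268 [ 0.6306 -0.0364  0.1136] [31 30 30]
```

```bash
python3 -c "
from m import *
for n,us in(('w12',(270,280,290)),('w14',(265,280,295)),('w3',(243,318))):
  c=dict(np.load(f'pics/{n}.npz'));K=c['camera_matrix'];z=c['range_z']
  # tool frame: camera offset (0,-.0797,-.1647), rot about x
  M=np.array([[1,0,0],[0,.9508812,.30956],[0,-.30956,.9508812]])
  for u in us:
    for v in range(244,300,6):
      p=M@np.array([(u-K[0,2])/K[0,0]*z[v,u],(v-K[1,2])/K[1,1]*z[v,u],z[v,u]])+[.0008,-.0797,-.1647]
      print(n,u,v,p.round(4),c['image'][v,u])
"
```

```text
w12 270 244 [-0.0094  0.0441  0.1115] [123 124 118]
w12 270 250 [-0.0093  0.0493  0.1084] [119  88  73]
w12 270 256 [-0.0044 -0.0112 -0.0268] [95 82 77]
w12 270 262 [-0.0041 -0.0123 -0.0355] [86 87 86]
w12 270 268 [-0.0039 -0.0113 -0.0395] [84 85 85]
w12 270 274 [-0.0037 -0.0117 -0.0458] [83 82 82]
w12 270 280 [-0.0036 -0.0111 -0.0497] [82 84 83]
w12 270 286 [-0.0034 -0.0119 -0.0559] [79 81 80]
w12 270 292 [-0.0033 -0.0109 -0.0588] [82 84 84]
w12 270 298 [-0.0031 -0.0124 -0.0652] [39 41 39]
w12 280 244 [0.0007 0.0206 0.0591] [186 184 186]
w12 280 250 [0.0007 0.0282 0.0637] [187 184 187]
w12 280 256 [ 0.0007 -0.0118 -0.0279] [93 93 94]
w12 280 262 [ 0.0007 -0.0117 -0.0343] [57 56 53]
w12 280 268 [ 0.0007 -0.0115 -0.0398] [53 51 49]
w12 280 274 [ 0.0007 -0.0111 -0.0446] [50 49 47]
w12 280 280 [ 0.0007 -0.0112 -0.0499] [51 48 47]
w12 280 286 [ 0.0007 -0.0114 -0.0552] [45 44 43]
w12 280 292 [ 0.0007 -0.0118 -0.0602] [43 42 41]
w12 280 298 [ 0.0007 -0.0088 -0.0598] [43 42 40]
w12 290 244 [0.0088 0.0208 0.0595] [185 184 187]
w12 290 250 [0.009  0.028  0.0633] [185 183 186]
w12 290 256 [ 0.
[... 2165 characters left out ...]
280 [-0.0152 -0.0117 -0.0509] [131 126 132]
w3 243 286 [-0.0148 -0.011  -0.0545] [129 125 131]
w3 243 292 [-0.0143 -0.0113 -0.0593] [133 129 134]
w3 243 298 [-0.0142 -0.009  -0.0601] [144 141 145]
w3 318 244 [0.0258 0.0017 0.0168] [255 237 100]
w3 318 250 [0.0258 0.0056 0.0159] [255 242 195]
w3 318 256 [ 0.0199 -0.0116 -0.0275] [160 148 193]
w3 318 262 [ 0.0191 -0.0119 -0.0345] [134 127 138]
w3 318 268 [ 0.0185 -0.0114 -0.0396] [135 126 133]
w3 318 274 [ 0.0177 -0.0118 -0.0459] [136 128 134]
w3 318 280 [ 0.0171 -0.0118 -0.051 ] [133 128 132]
w3 318 286 [ 0.0166 -0.0118 -0.0557] [133 127 132]
w3 318 292 [ 0.0161 -0.0114 -0.0595] [139 134 138]
w3 318 298 [ 0.0162 -0.0087 -0.0597] [144 140 145]
```

```bash
python3 -c "
from m import *
s=dict(np.load('pics/s9.npz'));P=pts(s)
print('TCP .6384 -.1256 .1558')
im=s['image'][200:270,140:210];cv2.imwrite('pics/z.png',cv2.resize(im,None,fx=8,fy=8,interpolation=cv2.INTER_CUBIC)[:,:,::-1])
for v in range(212,242,2):
  print(v,[ (tuple(P[v,u].round(3)),int(s['image'][v,u,0])) for u in (168,171,174,178)])
"
```

```text
TCP .6384 -.1256 .1558
212 [((np.float64(0.661), np.float64(-0.108), np.float64(0.247)), 34), ((np.float64(0.629), np.float64(-0.134), np.float64(0.214)), 31), ((np.float64(0.629), np.float64(-0.127), np.float64(0.216)), 33), ((np.float64(0.625), np.float64(-0.121), np.float64(0.215)), 40)]
214 [((np.float64(0.662), np.float64(-0.108), np.float64(0.243)), 34), ((np.float64(0.653), np.float64(-0.111), np.float64(0.235)), 33), ((np.float64(0.628), np.float64(-0.129), np.float64(0.21)), 34), ((np.float64(0.627), np.float64(-0.121), np.float64(0.212)), 32)]
216 [((np.float64(0.66), np.float64(-0.111), np.float64(0.236)), 33), ((np.float64(0.652), np.float64(-0.113), np.float64(0.229)), 32), ((np.float64(0.628), np.float64(-0.13), np.float64(0.205)), 32), ((np.float64(0.627), np.float64(-0.122), np.float64(0.207)), 33)]
218 [((np.float64(0.661), np.float64(-0.111), np.float64(0.233)), 33), ((np.float64(0.653), np.float64(-0.112), np.float64(0.226)), 33), ((np.float64(0.628), np.float64(-0.131), np.float64(0.2)), 35), ((np.float64(0.628), np.float64(-0.122), np.float64(0.203)), 33)]
220 [(
[... 2250 characters left out ...]
p.float64(0.188)), 65), ((np.float64(0.656), np.float64(-0.113), np.float64(0.186)), 96), ((np.float64(0.646), np.float64(-0.113), np.float64(0.178)), 132)]
238 [((np.float64(0.66), np.float64(-0.125), np.float64(0.179)), 99), ((np.float64(0.658), np.float64(-0.119), np.float64(0.181)), 109), ((np.float64(0.652), np.float64(-0.118), np.float64(0.175)), 121), ((np.float64(0.647), np.float64(-0.114), np.float64(0.173)), 132)]
240 [((np.float64(0.652), np.float64(-0.134), np.float64(0.164)), 145), ((np.float64(0.654), np.float64(-0.125), np.float64(0.169)), 133), ((np.float64(0.653), np.float64(-0.118), np.float64(0.172)), 134), ((np.float64(0.647), np.float64(-0.114), np.float64(0.168)), 131)]
```

View pics/z.png

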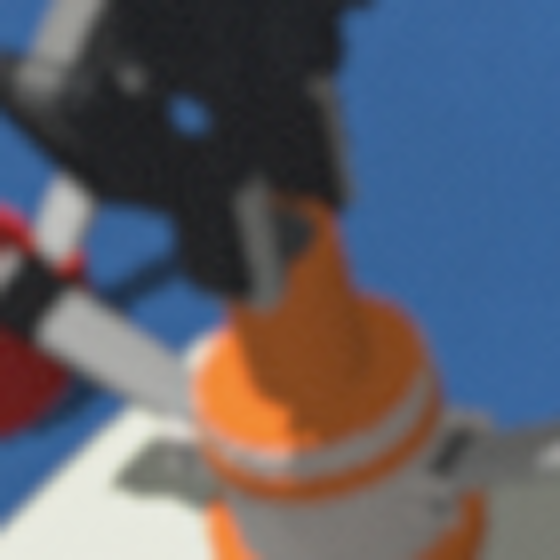

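The scene and wrist views agree that the fingertips stand about 26 mm behind the reported TCP, not 11 mm ahead. The cam arm is therefore only about level, and roughly 17 mm of travel remains.

>>> send_rows:
  increments:
    - [[0,0,0.002,0],[0,0,0.002,0],[0,0,0.002,0],[0,0,0.002,0],[0,0,0.002,0],[0,0,0.001,0],[0,0,0.001,0],[0,0,0.001,0]]

```text
clock: 20.3
eef_pos: [0.6277, -0.0563, 0.0778]
tool_rot: [0.997, 0.08, 0.011, 0.002]
ft_force: [-0.6, -0.2, 3.0]
grip_width: 0.0004
```

>>> send_rows:
  increments:
    - [[0,0,0.001,0],[0,0,0.001,0],[0,0,0.001,0],[0,0,0.001,0],[0,0,0.001,0],[0,0,0.001,0],[0,0,0.001,0],[0,0,0.001,0]]

```text
clock: 21.1
eef_pos: [0.628, -0.0564, 0.0776]
tool_rot: [0.997, 0.08, 0.013, 0.003]
ft_force: [-2.5, -0.3, 6.4]
grip_width: -0.0001
```

```bash
cat >> m.py <<'E'
def tip(c):
    P=pts(c)
    for r in range(216,290,5): print(r,P[r,280].round(4),c['image'][r,280])
E
python3 -c "
from m import *
plan([.626,-.056,.109],None,8)
c=shot('wrist','w15');tip(c)
"
```

```text
clock 21.1 pos [ 0.628  -0.0564  0.0776] xang 9.23 F [-2.5 -0.3  6.4] w -0.0001
[[-0.0001, -0.0001, -0.0039, 0.0], [-0.0001, -0.0001, -0.0039, 0.0], [-0.0001, -0.0001, -0.0039, 0.0], [-0.0001, -0.0001, -0.0039, 0.0], [-0.0001, -0.0001, -0.0039, 0.0], [-0.0001, -0.0001, -0.0039, 0.0], [-0.0001, -0.0001, -0.0039, 0.0], [-0.0001, -0.0001, -0.0039, 0.0]]
216 [ 0.6259 -0.039   0.0582] [102 102  98]
221 [ 0.6257 -0.0392  0.0673] [102 105  99]
226 [ 0.6257 -0.04    0.0737] [109 110 104]
231 [ 0.6251 -0.0387  0.0852] [97 97 98]
236 [ 0.6254 -0.0408  0.0873] [47 47 45]
241 [ 0.6257 -0.0428  0.0895] [46 48 44]
246 [ 0.6261 -0.0456  0.0899] [49 50 48]
251 [ 0.6265 -0.048   0.0914] [50 53 48]
256 [ 0.6256 -0.0444  0.1047] [51 51 47]
261 [ 0.6254 -0.0443  0.1102] [52 52 49]
266 [ 0.6253 -0.0444  0.1152] [53 52 48]
271 [ 0.625  -0.0438  0.121 ] [52 52 48]
276 [ 0.625  -0.0443  0.1244] [51 53 48]
281 [ 0.6248 -0.0437  0.1295] [51 52 48]
286 [ 0.6247 -0.0435  0.1338] [51 52 46]
```

>>> send_rows:
  increments:
    - [[0,0,0.002,0],[0,0,0.002,0],[0,0,0.002,0],[0,0,0.002,0],[0,0,0.002,0],[0,0,0,0],[0,0,-0.004,0],[0,0,-0.008,0]]

```text
clock: 21.95
eef_pos: [0.6266, -0.0559, 0.0893]
tool_rot: [0.997, 0.08, 0.015, 0.003]
ft_force: [-0.1, -0.4, -0.1]
grip_width: -0.0001
```

>>> send_rows:
  increments:
    - [[0,0,-0.02,0],[0,0,-0.025,0],[0,0,-0.025,0],[0,0,-0.025,0],[0,0,-0.015,0],[0,0,-0.005,0],[0,0,0,0],[0,0,0,0]]

```text
clock: 22.75
eef_pos: [0.6227, -0.055, 0.2086]
tool_rot: [0.997, 0.081, 0.014, 0.003]
ft_force: [-0.6, 0.2, 0.4]
grip_width: 0.0001
```

```bash
cat >> m.py <<'E'
def arms(c,x0=.637,y0=-.124):
    P=pts(c);ok=c['range_z']>0
    ax=np.radians(99.2);u=np.array([np.cos(ax),np.sin(ax)])
    d=P[...,:2]-[x0,y0]; t=d@u; v=d@np.array([u[1],-u[0]])
    for sg in(1,-1):
        m=ok&(abs(v)<.007)&(t*sg>.045)&(t*sg<.1)&(P[...,2]>.0815)&(P[...,2]<.165)
        if m.sum()<20: print(sg,'few');continue
        q=np.c_[t[m]*sg,P[m][:,2]]
        s=np.polyfit(q[:,0],q[:,1],1); k=abs(np.polyval(s,q[:,0])-q[:,1])<.004; s=np.polyfit(q[k,0],q[k,1],1)
        print(sg,k.sum(),'slope deg',np.degrees(np.arctan(s[0])),'joint~',.785-np.arctan(s[0]),'r',q[:,0].min(),q[:,0].max())
E
python3 -c "
from m import *
c=shot('wrist','w16');s=shot('scene','s16');plan([.648,-.193,.2],None,16)
for n in('w11','w16','s16'): print(n);arms(dict(np.load(f'pics/{n}.npz')))
im=s['image'][160:330,100:290];cv2.imwrite('pics/s16c.png',cv2.resize(im,None,fx=4,fy=3.5)[:,:,::-1])
"
```

```text
clock 22.85 pos [ 0.6224 -0.055   0.2081] xang 9.25 F [ 0.6  0.5 -0.7] w -0.0001
[[0.0002, 0.0088, 0.0006, 0.0], [0.0002, 0.0088, 0.0006, 0.0], [0.0002, 0.0088, 0.0006, 0.0], [0.0002, 0.0088, 0.0006, 0.0], [0.0002, 0.0088, 0.0006, 0.0], [0.0002, 0.0088, 0.0006, 0.0], [0.0002, 0.0088, 0.0006, 0.0], [0.0002, 0.0088, 0.0006, 0.0]]
[[0.0002, 0.0088, 0.0006, 0.0], [0.0002, 0.0088, 0.0006, 0.0], [0.0002, 0.0088, 0.0006, 0.0], [0.0002, 0.0088, 0.0006, 0.0], [0.0002, 0.0088, 0.0006, 0.0], [0.0002, 0.0088, 0.0006, 0.0], [0.0002, 0.0088, 0.0006, 0.0], [0.0002, 0.0088, 0.0006, 0.0]]
w11
1 692 slope deg 27.979053046518725 joint~ 0.2966734027480981 r 0.04500195070644542 0.08813312988220914
-1 574 slope deg 35.63368070136137 joint~ 0.16307494715688187 r 0.04500482942496667 0.08478249824977138
w16
1 744 slope deg -28.40190400811261 joint~ 1.2807067387769393 r 0.045011388565837196 0.08783250602386977
-1 323 slope deg 36.981903525268464 joint~ 0.13954401982916742 r 0.0561573224804422 0.07901321583525492
s16
1 124 slope deg -27.266822230185895 joint~ 1.260895824472727 r 0.0450819520234114 0.08537306988077782
-1 17 slope deg 36.384080550164505 joint~ 0.1499779990887995 r 0.04512581429144463 0.08479196322165464
```

View pics/s16c.png

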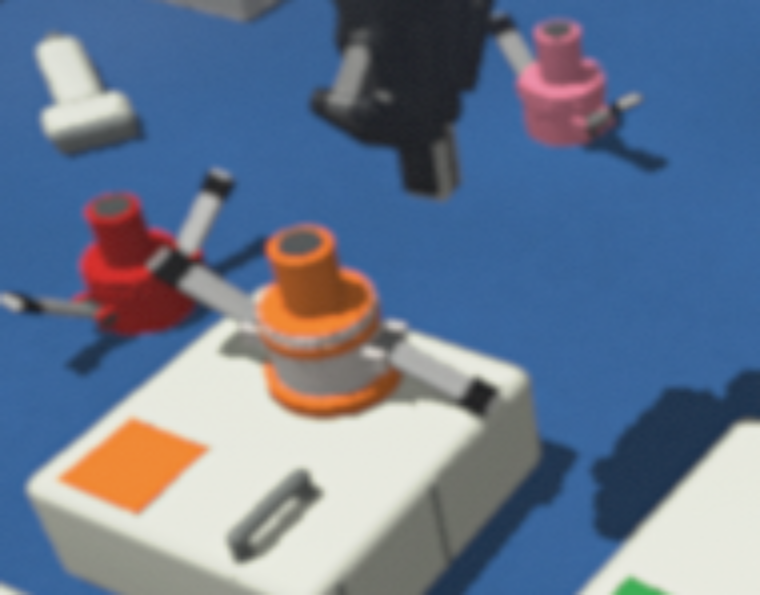

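The +y arm sits at about 1.27 rad, above 1.2 but short of 1.396. I refit the angle and check whether the tank blocks it.

```bash
python3 -c "
from m import *
for n in('w16','s16'):
  c=dict(np.load(f'pics/{n}.npz'));P=pts(c);ok=c['range_z']>0
  ax=np.radians(99.2);u=np.array([np.cos(ax),np.sin(ax)])
  d=P[...,:2]-[.637,-.124]; t=d@u; v=d@np.array([u[1],-u[0]])
  for a in np.arange(.036,.1,.006):
    m=ok&(abs(v)<.006)&(t>a)&(t<a+.006)&(P[...,2]>.07)&(P[...,2]<.15)
    if m.sum(): print(n,round(a+.003,3),m.sum(),np.percentile(P[m][:,2],[10,50,90]).round(4))
"

```

```text
w16 0.039 104 [0.1126 0.1144 0.1175]
w16 0.045 98 [0.1092 0.1106 0.1123]
w16 0.051 91 [0.1056 0.1072 0.1087]
w16 0.057 91 [0.1025 0.104  0.1054]
w16 0.063 91 [0.0992 0.1005 0.1022]
w16 0.069 89 [0.0958 0.097  0.0987]
w16 0.075 82 [0.0933 0.0947 0.0958]
w16 0.081 85 [0.0898 0.0913 0.0928]
w16 0.087 76 [0.0723 0.0873 0.0897]
s16 0.039 28 [0.0792 0.1119 0.1149]
s16 0.045 34 [0.08   0.1082 0.1119]
s16 0.051 26 [0.0794 0.1055 0.1073]
s16 0.057 26 [0.0802 0.102  0.1049]
s16 0.063 23 [0.0803 0.0997 0.102 ]
s16 0.069 19 [0.0949 0.097  0.0978]
s16 0.075 19 [0.0914 0.0939 0.0962]
s16 0.081 31 [0.0732 0.0875 0.092 ]
s16 0.087 10 [0.0705 0.0753 0.0892]
```

View pics/w16.png

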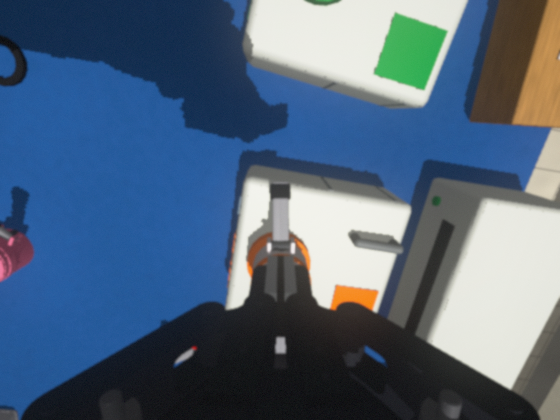

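The +y arm is at about 1.29 rad, its tip at (280,190) resting on the tank top, so it has stopped. Now across to the other arm, passing above the grip with the fingertips at about 0.234.

>>> send_rows:
  increments:
    - [[0,0.012,0,0],[0,0.02,0,0],[0,0.025,0,0],[0,0.025,0,0],[0,0.02,0,0],[0,0.015,0,0],[0,0.008,0,0],[0,0,0,0]]

```text
clock: 23.65
eef_pos: [0.6403, -0.1867, 0.2011]
tool_rot: [0.997, 0.081, 0.007, 0.002]
ft_force: [0.0, 0.7, 0.3]
grip_width: -0.0001
```

```bash
python3 -c "
from m import *
plan([.6477,-.190,.15],None,8)
"
```

```text
clock 23.65 pos [ 0.6403 -0.1867  0.2011] xang 9.26 F [0.  0.7 0.3] w -0.0001
[[0.0008, 0.0005, 0.0064, 0.0], [0.0008, 0.0005, 0.0064, 0.0], [0.0008, 0.0005, 0.0064, 0.0], [0.0008, 0.0005, 0.0064, 0.0], [0.0008, 0.0005, 0.0064, 0.0], [0.0008, 0.0005, 0.0064, 0.0], [0.0008, 0.0005, 0.0064, 0.0], [0.0008, 0.0005, 0.0064, 0.0]]
```

>>> send_rows:
  increments:
    - [[0.0015,0.001,0.004,0],[0.0015,0.001,0.008,0],[0.0015,0.001,0.01,0],[0.0015,0.0005,0.01,0],[0.001,0,0.01,0],[0,0,0.008,0],[0,0,0.004,0],[0,0,0,0]]

```text
clock: 24.45
eef_pos: [0.6483, -0.1848, 0.1405]
tool_rot: [0.997, 0.083, 0.005, 0.0]
ft_force: [0.4, -0.5, -0.7]
grip_width: -0.0
```

```bash
python3 -c "
from m import *
plan([.6477,-.190,.079],None,16)
"
```

```text
clock 24.45 pos [ 0.6483 -0.1848  0.1405] xang 9.56 F [ 0.4 -0.5 -0.7] w -0.0
[[-0.0001, 0.0003, 0.0038, 0.0], [-0.0001, 0.0003, 0.0038, 0.0], [-0.0001, 0.0003, 0.0038, 0.0], [-0.0001, 0.0003, 0.0038, 0.0], [-0.0001, 0.0003, 0.0038, 0.0], [-0.0001, 0.0003, 0.0038, 0.0], [-0.0001, 0.0003, 0.0038, 0.0], [-0.0001, 0.0003, 0.0038, 0.0]]
[[-0.0001, 0.0003, 0.0038, 0.0], [-0.0001, 0.0003, 0.0038, 0.0], [-0.0001, 0.0003, 0.0038, 0.0], [-0.0001, 0.0003, 0.0038, 0.0], [-0.0001, 0.0003, 0.0038, 0.0], [-0.0001, 0.0003, 0.0038, 0.0], [-0.0001, 0.0003, 0.0038, 0.0], [-0.0001, 0.0003, 0.0038, 0.0]]
```

>>> send_rows:
  increments:
    - [[0,0.002,0,0],[0,0.002,0,0],[0,0.002,0,0],[0,0.002,0.001,0],[0,0.001,0.003,0],[0,0,0.004,0],[0,0,0.004,0],[0,0,0.004,0]]

```text
clock: 25.25
eef_pos: [0.6516, -0.1956, 0.1262]
tool_rot: [0.997, 0.083, 0.008, 0.001]
ft_force: [0.1, 0.5, 1.5]
grip_width: -0.0001
```

```bash
python3 -c "
from m import *
plan([.648,-.1935,.079],None,16)
"
```

```text
clock 25.25 pos [ 0.6516 -0.1956  0.1262] xang 9.51 F [0.1 0.5 1.5] w -0.0001
[[-0.0002, -0.0002, 0.0029, 0.0], [-0.0002, -0.0002, 0.0029, 0.0], [-0.0002, -0.0002, 0.0029, 0.0], [-0.0002, -0.0002, 0.0029, 0.0], [-0.0002, -0.0002, 0.0029, 0.0], [-0.0002, -0.0002, 0.0029, 0.0], [-0.0002, -0.0002, 0.0029, 0.0], [-0.0002, -0.0002, 0.0029, 0.0]]
[[-0.0002, -0.0002, 0.0029, 0.0], [-0.0002, -0.0002, 0.0029, 0.0], [-0.0002, -0.0002, 0.0029, 0.0], [-0.0002, -0.0002, 0.0029, 0.0], [-0.0002, -0.0002, 0.0029, 0.0], [-0.0002, -0.0002, 0.0029, 0.0], [-0.0002, -0.0002, 0.0029, 0.0], [-0.0002, -0.0002, 0.0029, 0.0]]
```

Contact. Swinging it down.

>>> send_rows:
  increments:
    - [[-0.0005,-0.0005,0.003,0],[-0.0005,-0.0005,0.004,0],[-0.0005,-0.0005,0.004,0],[-0.0005,0,0.004,0],[-0.0005,0,0.004,0],[0,0,0.003,0],[0,0,0.003,0],[0,0,0.003,0]]

```text
clock: 26.05
eef_pos: [0.6494, -0.1947, 0.0959]
tool_rot: [0.997, 0.083, 0.008, 0.002]
ft_force: [-0.2, 0.1, 1.1]
grip_width: -0.0002
```

```bash
python3 -c "
from m import *
plan([.648,-.1935,.079],None,8)
s=shot('scene','s17')
im=s['image'][160:330,100:290];cv2.imwrite('pics/s17c.png',cv2.resize(im,None,fx=4,fy=3.5)[:,:,::-1])
"
```

```text
clock 26.05 pos [ 0.6494 -0.1947  0.0959] xang 9.52 F [-0.2  0.1  1.1] w -0.0002
[[-0.0002, -0.0002, 0.0021, 0.0], [-0.0002, -0.0002, 0.0021, 0.0], [-0.0002, -0.0002, 0.0021, 0.0], [-0.0002, -0.0002, 0.0021, 0.0], [-0.0002, -0.0002, 0.0021, 0.0], [-0.0002, -0.0002, 0.0021, 0.0], [-0.0002, -0.0002, 0.0021, 0.0], [-0.0002, -0.0002, 0.0021, 0.0]]
```

View pics/s17c.png

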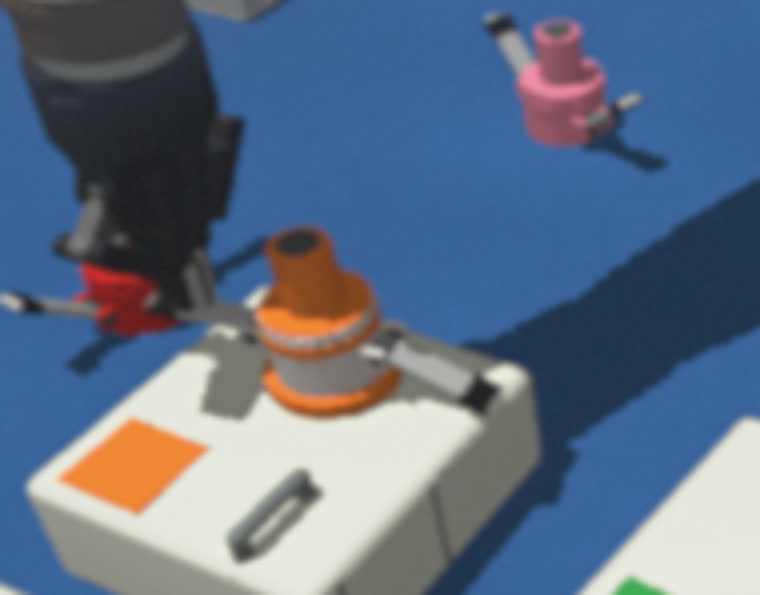

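The arm at crop (200,310) is about level and the coupling is steady. Continuing to the stop.

>>> send_rows:
  increments:
    - [[0,0,0.003,0],[0,0,0.003,0],[0,0,0.003,0],[0,0,0.002,0],[0,0,0.002,0],[0,0,0.002,0],[0,0,0.001,0],[0,0,0.001,0]]

```text
clock: 26.9
eef_pos: [0.6496, -0.1939, 0.0777]
tool_rot: [0.996, 0.083, 0.008, 0.001]
ft_force: [-2.4, 0.5, 6.1]
grip_width: 0.0002
```

>>> send_rows:
  increments:
    - [[0,0,0.001,0],[0,0,0.001,0],[0,0,0.001,0],[0,0,0.001,0],[0,0,0.001,0],[0,0,0.001,0],[0,0,0.001,0],[0,0,0.001,0]]

```text
clock: 27.7
eef_pos: [0.6516, -0.1961, 0.0764]
tool_rot: [0.996, 0.083, 0.012, 0.004]
ft_force: [-1.6, -0.5, 5.4]
grip_width: 0.0002
```

```bash
python3 -c "
from m import *
plan([.648,-.1935,.079],None,8)
"
```

```text
clock 27.7 pos [ 0.6516 -0.1961  0.0764] xang 9.49 F [-1.6 -0.5  5.4] w 0.0002
[[-0.0004, -0.0004, -0.0003, 0.0], [-0.0004, -0.0004, -0.0003, 0.0], [-0.0004, -0.0004, -0.0003, 0.0], [-0.0004, -0.0004, -0.0003, 0.0], [-0.0004, -0.0004, -0.0003, 0.0], [-0.0004, -0.0004, -0.0003, 0.0], [-0.0004, -0.0004, -0.0003, 0.0], [-0.0004, -0.0004, -0.0003, 0.0]]
```

>>> send_rows:
  increments:
    - [[0,0,0.002,0],[0,0,0.002,0],[0,0,0.002,0],[0,0,0.002,0],[0,0,0.002,0],[0,0,0.002,0],[0,0,0.001,0],[0,0,0,0]]

```text
clock: 28.5
eef_pos: [0.6551, -0.2003, 0.0742]
tool_rot: [0.996, 0.082, 0.018, 0.009]
ft_force: [0.4, 0.8, 0.6]
grip_width: -0.0
```

>>> send_rows:
  increments:
    - [[0,0,-0.005,0],[0,0,-0.015,0],[0,0,-0.025,0],[0,0,-0.03,0],[0,0,-0.03,0],[0,0,-0.03,0],[0,0,-0.02,0],[0,0,0,0]]

```text
clock: 29.3
eef_pos: [0.6471, -0.1965, 0.2275]
tool_rot: [0.997, 0.082, 0.012, 0.006]
ft_force: [0.4, -0.1, 0.2]
grip_width: -0.0
```

```bash
python3 -c "
from m import *
c=shot('wrist','w18');s=shot('scene','s18');t=shot('top','t18');plan([.648,-.1935,.079],None,8)
for n in('w18','s18','t18'): print(n);arms(dict(np.load(f'pics/{n}.npz')))
body(s,.637,-.124,.139,0);coup(s,.637,-.124,.182);coup(t,.637,-.124,.182)
im=s['image'][160:330,100:290];cv2.imwrite('pics/s18c.png',cv2.resize(im,None,fx=4,fy=3.5)[:,:,::-1])
"
```

```text
clock 29.45 pos [ 0.645  -0.196   0.2226] xang 9.41 F [ 0.2 -0.2 -0.1] w -0.0002
[[0.0001, -0.0004, 0.0179, 0.0], [0.0001, -0.0004, 0.0179, 0.0], [0.0001, -0.0004, 0.0179, 0.0], [0.0001, -0.0004, 0.0179, 0.0], [0.0001, -0.0004, 0.0179, 0.0], [0.0001, -0.0004, 0.0179, 0.0], [0.0001, -0.0004, 0.0179, 0.0], [0.0001, -0.0004, 0.0179, 0.0]]
w18
1 815 slope deg -28.412060184908416 joint~ 1.2808839975014408 r 0.0450729326777921 0.08777039534578901
-1 493 slope deg -28.32232755032003 joint~ 1.2793178675813845 r 0.04533515654545377 0.08673209489125239
s18
1 126 slope deg -28.223238892378163 joint~ 1.2775884442489165 r 0.0450362659765606 0.08515572800388173
-1 42 slope deg -26.817905222056552 joint~ 1.2530607446126678 r 0.045074269987984285 0.08873704313822091
t18
1 79 slope deg -25.333042152394405 joint~ 1.2271449951057936 r 0.04553666387529458 0.08601066564075596
-1 few
shoulder n 104 z 0.14017696794035248 normal [0.01115508 0.01106992] ctr [ 0.63779455 -0.12813107] res 0.00287532402808738 ((0.6387938261032104, -0.12434631586074829), 0.025204019621014595)
top [ 0.64096677 -0.12411989  0.18198633] 156 ((0.6400582194328308, -0.1250159740447998), 0.01604536548256874)
armdir 99.6291848475337
top [ 0.63709844 -0.12493396  0.18176623] 137 ((0.638163685798645, -0.12481299787759781), 0.015702489763498306)
armdir 170.60142461212018
```

View pics/s18c.png

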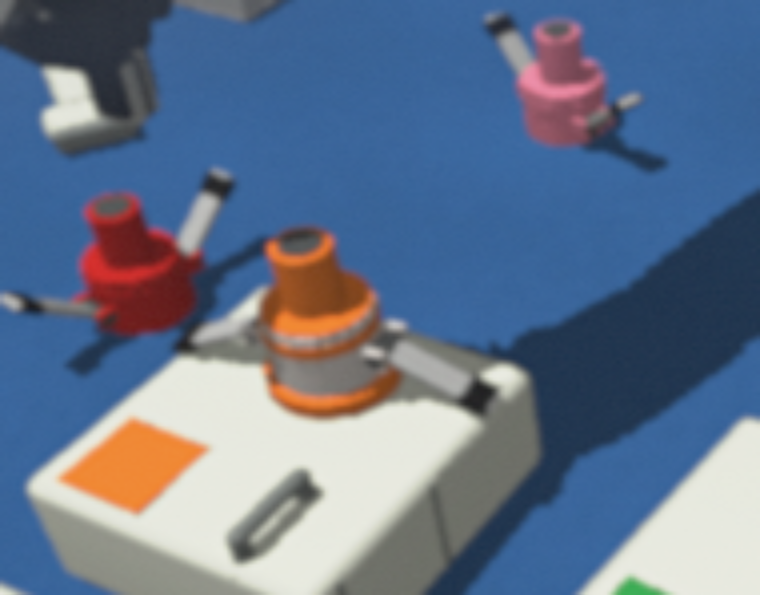

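View pics/w18.png

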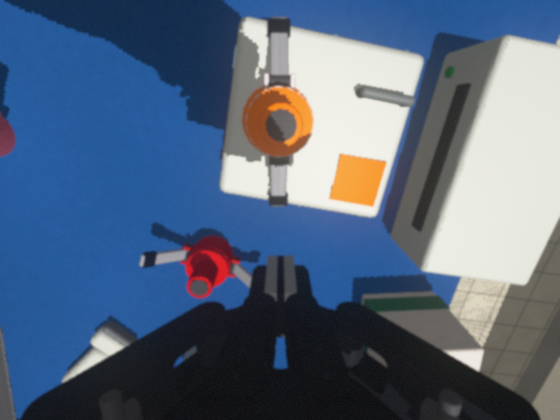

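Both arms are down at matching angles of about 1.28 rad, with their tips on the tank at (280,25) and (278,200). The coupling is upright, with its top at 0.182. I clear a bit more, settle, and hand in.

>>> send_rows:
  increments:
    - [[0,0,-0.01,0],[0,0,-0.01,0],[0,0,-0.005,0],[0,0,0,0],[0,0,0,0],[0,0,0,0],[0,0,0,0],[0,0,0,0]]

```text
clock: 30.25
eef_pos: [0.6425, -0.1951, 0.2433]
tool_rot: [0.997, 0.082, 0.003, 0.002]
ft_force: [-0.4, 0.3, -0.7]
grip_width: -0.0004
```

```bash
python3 -c "
from m import *
c=shot('wrist','w19');arms(c);coup(c,.637,-.124,.182);body(c,.637,-.124,.139,0)
print(order.job_done())
"
```

```text
1 689 slope deg -28.26259663630629 joint~ 1.278275366466619 r 0.0450461877714504 0.08727973005776182
-1 431 slope deg -28.300043952140342 joint~ 1.2789289454239576 r 0.04517402141797232 0.0874611588628303
top [ 0.63705424 -0.12396464  0.18148963] 1310 ((0.6372761726379395, -0.1242671087384224), 0.014912077225744724)
armdir 99.24090014325445
shoulder n 1553 z 0.13951292176896832 normal [0.00133413 0.00015934] ctr [ 0.63536359 -0.12323368] res 0.001194439772763429 ((0.6368923187255859, -0.12380274385213852), 0.027417244389653206)
the job is handed in; nothing more can be done
None
```

I pushed the orange coupling home on the orange tank's adaptor with both cam arms up and let go. I then pressed the +y-side arm down, followed by the other one, lifted clear and handed in at about 30 s of the 58 s allowed. The green parts and the look-alikes were not touched.

**Last checks before handing in:**
- **Seating:** the coupling's top was at z 0.1815 against 0.182 expected, so it is fully home. It was level to about 0.001 rad and 1–2.5 mm from the measured adaptor axis.
- **Cam arms:** both measured about 1.28 rad from the wrist camera. The limit is 1.2 and the nominal stop is 1.396.
- **Robot:** it was clear of everything, and the highest force reported at the end of a move was about 17 N.

**What disagreed:**
- **Arms short of the nominal stop:** both stopped at the same height under about 6 N. I think their tips meet the tank top, but I did not confirm that. Coarser camera fits read 1.23–1.28 rad, so the margin over 1.2 is small.
- **Fingertip position:** the fingertips measured about 26 mm behind the reported TCP, not 11 mm ahead as the text says. The jaws therefore held the coupling only near the very top of its grip. They held to the end, and I used the measured offset for the cam-arm presses.
- **Tilt on insertion:** the tool drifted, so the coupling was up to about 0.06 rad off vertical on the way in. It levelled when pressed home.

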